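# Slide the hook tray along the rail into its corner bay

## Task

Put the open hook tray away on the tying station using only your fingertips: push it back until its long side lies flat against the rail, then slide it along, keeping it against the rail, until it is fully home in the corner bay, up against the end wall, and take your hand away. The hooks lie loose in it, so keep it flat on the board the whole way, never lifted or tipped. Leave everything else where it stands.

Things in the scene. Friction and masses are not known exactly. Their poses are not given: they have to be found in the camera images.
- station: Fixed plywood tying station: board 300 mm deep (x) by 440 mm wide (y), 12 mm thick; origin at the centre of its underside, on the table; z up, x away from the robot towards the rail, y along the rail towards the corner bay (robot's left). Board top at z = 12 mm. Thread spools (26 mm across, tops 46 mm above the table) stand behind the rail at x = 124 mm.
- rail (a point): Middle of the rail's foot, on its face towards the robot: at (85, 0, 12) mm in the station's frame, same axes. The straight wooden rail is 12 mm thick, 22 mm tall above the board and runs along y from -202 to +202 mm; the bay is at its +y end.
- bay_corner (a point): Inner corner of the bay, where the rail's face, the end wall's inner face and the board's top meet: at (85, 190, 12) mm in the station's frame, same axes. The end wall is 22 mm tall above the board and 12 mm thick. The bay is 53 mm wide (x), 55 mm long (y), open towards -y.
- bay_mouth (a point): End of the bay's front lip, on its inner face at board height: at (32, 135, 12) mm in the station's frame, same axes. The lip is 8 mm thick and 14 mm tall above the board, runs parallel to the rail from the end wall to this point and then splays outwards for 20 mm, to about (19, 118). The tray standing home sticks out of the mouth by 17 mm.
- hook_tray: Loose grey plastic open tray with two cross dividers and fish hooks in it, 48 mm (x) by 72 mm (y) and 18 mm tall, walls 3 mm, 60 to 130 g; slides on the board. Origin at the centre of its underside; x, y along its sides, z up. It starts flat on the board in front of the rail, turned up to 0.3 rad. Fully home its origin is at about (61, 154, 12) mm in the station's frame, square to it.
- wax_tin: Bystander: round aluminium tin, 50 mm across, 19 mm tall, on the board, origin at the centre of its underside. It and the tray may have changed places.
- cement: Bystander: small amber jar of head cement with a black cap, 30 mm across, 52 mm tall, on the board, origin at the centre of its underside.
- stacker: Bystander: brass hair stacker, a standing waisted cylinder 32 mm across, 60 mm tall, on the board, origin at the centre of its underside.
- bobbin: Bystander: thread bobbin holder lying on the table to the left, about 150 mm long, origin near its middle, underneath.
- scissors: Bystander: scissors lying on the table to the left, about 120 mm long, origin at the pivot, underneath.
- fly_box: Bystander: closed green fly box, 75 x 115 x 29 mm, on the table to the right, origin at the centre of its underside.
- bead_tube: Bystander: clear tube of beads with a yellow cap, 23 mm across, 60 mm tall, standing on the table to the left, origin at the centre of its underside.
- vise: Fixed tying vise to the right of the station: black base 130 x 100 x 16 mm, steel post and head up to 225 mm tall; origin at the centre of its underside.
Not all that is in view belongs to the job. Leave any green look-alike of the hook_tray alone.

How it is judged (in metres and radians):
On the way:
1. the tray lies flat against the rail, square to it, before it comes to the bay (x of hook_tray in the frame of station above 0.056 m and y of hook_tray in the frame of station below 0.07 m and angle between the x axis of hook_tray and the x axis of station, either way round below 0.1 rad), for 0.1 s.
At the end, for the whole second after the job is handed in: The tray lies flat and at rest in the corner bay: its end within 6 mm of the end wall, its long side within 6 mm of the rail, square to it within 0.1 rad (y of hook_tray in the frame of station above 0.148 m and x of hook_tray in the frame of station above 0.055 m and z of hook_tray in the frame of station below 0.016 m and angle between the x axis of hook_tray and the x axis of station, either way round below 0.1 rad and angle between hook_tray's own z axis and vertical below 0.05 rad and linear speed of hook_tray below 0.01 m/s); the robot touches nothing.
It fails at once if the tray is pushed with more than the fingers (contact force between the arm and hook_tray above 1 N).
It fails at once if the tray is lifted more than 8 mm off the board or tipped by more than 0.2 rad (z of hook_tray in the frame of station above 0.02 m or angle between hook_tray's own z axis and vertical above 0.2 rad).
It fails at once if the tray comes more than 12 mm away from the rail on its way along to the bay (y of hook_tray in the frame of station above 0.05 m and x of hook_tray in the frame of station below 0.049 m).
It fails at once if another thing is moved by more than 20 mm (distance of any of wax_tin, cement, stacker, bobbin, scissors, fly_box, bead_tube from where it was at the start of the episode above 0.02 m).
It fails at once if the jar, the stacker or the tube is knocked over (angle between any of cement, stacker, bead_tube's own z axis and vertical above 0.4 rad).
It also fails if it takes over 54 s, if anything falls off the work surface, if the arm or the gripper's body presses on something with over 40 N, if the wrist force passes 120 N, or if a joint passes its speed limit or range.

## Robot

A 6-joint arm with a two-finger parallel gripper is mounted at the origin on the work surface. World frame = base frame: x ahead of the robot, y to its left, z up, the work surface at z = 0. Lengths are in m, angles in degrees, forces in N, time in s.
With the tool pointing down it reaches from about 0.25 to 0.725 m from the base axis. Payload 9.7 kg.
Tool frame: the origin (TCP) lies at the very end of the fingers, on their centre line; the grasp point (between the pads) lies 19 mm behind it; x points along the fingers, z is the direction in which the jaws open and shut, and the axes are right-handed (so a half turn about x gives the same grasp; the last joint's range is limited). The gripper opens to 85 mm and grips with 20 to 120 N. Pads are 22 mm wide; open, the fingers measure 114 mm over their backs; the gripper's body (76 mm by 85 mm) begins 54 mm behind the grasp point. The pads swing forward as they close: fully open they stand 13 mm farther back than shut.
Start: joints at [63.598, 4.979, 10.078, 95.1, 0, 90], TCP at [0.245, 0.493, 0.205] pointing down, gripper open.
Joint ranges: [-179.16, 179.16], [-48.56, 103.87], [-65.8, 70.77], [-126.05, 130.52], [-82.76, 87.17], [-180, 180]. Speed limits (degrees/s): [127.2, 127.2, 147.25, 180, 180, 180].

## Interface

Orientations are given as [roll, pitch, yaw] about the fixed x, y, z axes, in that order (R = Rz(yaw) Ry(pitch) Rx(roll)).
In Python, from workcell import sensors, vision, job_done gives the robot as it stands.
- The arm moves only by the tool carry_out, never from a script. Its argument "increments" is a list of rows, each a list of 7 numbers: the turn, a rotation vector about the tool's x, y, z in degrees, then the shift along the tool's x, y, z in mm, then the opening in per cent of the stroke, from 0 (shut) to 100 (fully open). A call has 1 to 12 rows; each row shifts and turns the commanded pose from where the row before left it, along the tool's axes as they then stand; what a row does not reach is not made up. A row lasts 1/8 s, in which the tool goes at most 62.5 mm and 10.7 degrees, less where a joint would pass 70% of its speed; a pose out of reach is approached as far as the arm can. A call is refused whole if a number of a shift passes 62.5 or a number of a turn 10.7, either way. A call with a gripper value outside its range is refused whole. The fingers move at their own pace and stop on an object; "squeeze" is the grip in N (left out, the last holds). Time passes only in rows, so rows that do not move let the fingers close. It gives the time, the measured TCP pose, the force and the opening at its end, in the units of the state.
- sensors.get_obs(): the state, without advancing time (a new reading comes with each control period).
- vision.camera(name): name is "side" or "top" or "wrist"; returns the picture (420x560x3 uint8, red, green, blue); there is no depth.
- vision.calibration(name): a dict with "camera_matrix" (3x3 intrinsics, pixels), "dist" ([k1, k2, p1, p2, k3] as OpenCV has them; the pictures are not rectified), "extrinsics" (4x4, takes a point from world to camera coordinates); the wrist camera has in their place "mount" (4x4, takes a point from camera to tool coordinates, whose origin is the TCP and whose axes are the tool frame's). Camera axes: x right, y up, looking along -z (the intrinsics and any distortion apply to the point x, -y, -z); pixel columns grow to the right and rows downward; lengths in m; the calibration is good to about 2 mm. A picture is of the moment at which its call begins: read the wrist's pose just before it. calibration takes no time and is no camera call.
- job_done(): hands the job in, once; it reports no verdict.
The state is a dict: "time": time; "q": joint angles; "qd": joint speeds; "joint_efforts": joint torques, N m; "ee_pos": TCP position; "tcp_rot": TCP orientation; "wrist_force": force on the tool from outside, world axes, zero at the start; "torque": the same for the moment, N m; "opening": finger opening in m.
Only numpy, scipy, OpenCV 4.12 (cv2) and the standard library are available. Lean on these libraries where they do the work, as an engineer would, in place of code of your own. Each camera call takes 0.05 s, during which the arm holds its last target.

## Working session

There is one attempt and no reset: what is moved stays moved. The work goes in short steps, Python scripts to look and compute and a tool call to move; the robot and the scene stay as the last step left them, time stands still between calls to the robot, and variables do not carry over. Pictures are saved under pics/ and viewed, and the job is handed in when it is done.

Besides the shell and the picture viewer there is one more tool, called after "Emit:" by a JSON object that holds its "fn" and its "kwargs", one argument or row to a line. carry_out: Moves the arm, as the interface text tells. Its arguments: {"type":"object","properties":{"increments":{"type":"array"},"squeeze":{"type":"number"}},"required":["increments"]}

```bash
mkdir -p pics; ls
cat > h.py <<'E'
import numpy as np, cv2
from workcell import sensors, vision, job_done
def snap(n,f):
    im=vision.camera(n); cv2.imwrite('pics/'+f,im[:,:,::-1]); return im
def ext(n):
    c=vision.calibration(n); return np.array(c['camera_matrix']),np.array(c['dist']),np.array(c['extrinsics'])
def ray(n,px):
    K,d,E=ext(n)
    p=cv2.undistortPoints(np.array(px,float).reshape(-1,1,2),K,d).reshape(-1,2)
    dc=np.c_[p[:,0],-p[:,1],-np.ones(len(p))]
    R=E[:3,:3]; o=-R.T@E[:3,3]
    return o,dc@R
def onz(n,px,z):
    o,d=ray(n,px); return o+d*((z-o[2])/d[:,2])[:,None]
def proj(n,P):
    K,d,E=ext(n); P=np.array(P,float).reshape(-1,3)
    c=P@E[:3,:3].T+E[:3,3]; c=np.c_[c[:,0],-c[:,1],-c[:,2]]
    return cv2.projectPoints(c,np.zeros(3),np.zeros(3),K,d)[0].reshape(-1,2)
E
python3 - <<'E'
from h import *
o=sensors.get_obs(); print(o)
snap('top','top0.png'); snap('side','side0.png')
for n in ('top','side'): 
    r=ray(n,[[280,210]]); print(n,r)
E
```

```text
pics
{'time': 0.0, 'q': array([ 6.35970355e+01,  5.01218459e+00,  1.00331485e+01,  9.50994628e+01,
       -1.60616165e-03,  9.00018814e+01]), 'qd': array([ 0.00166174, -0.10622494,  0.07128406,  0.06346802, -0.04255823,
       -0.00028285]), 'joint_efforts': array([-4.06424515e-03, -5.20389283e+01,  4.64804113e+01,  1.65614864e-02,
       -6.01452234e-05,  4.51988569e-06]), 'ee_pos': array([0.24446177, 0.49238142, 0.203861  ]), 'tcp_rot': array([-178.82595599,   89.92148474, -115.23080085]), 'wrist_force': array([-1.01528325, -0.68887801,  0.67989363]), 'torque': array([0.02575054, 0.06219658, 0.01339236]), 'opening': 0.0855329571572915}
top (array([ 0.4320799 , -0.01772126,  1.32232976]), array([[ 0.09122888,  0.00629251, -0.9958229 ]]))
side (array([-0.0219867 ,  0.62500855,  0.56845749]), array([[ 0.57193053, -0.62027902, -0.53696943]]))
```

View pics/top0.png

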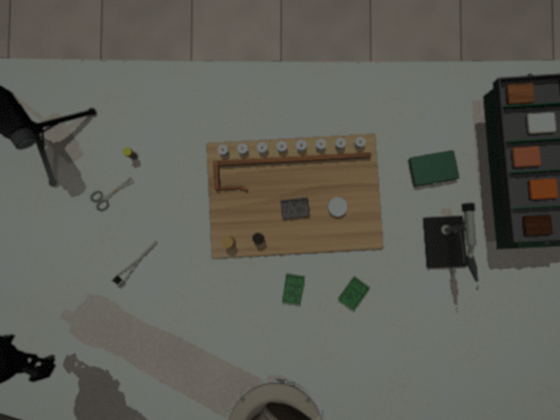

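View pics/side0.png

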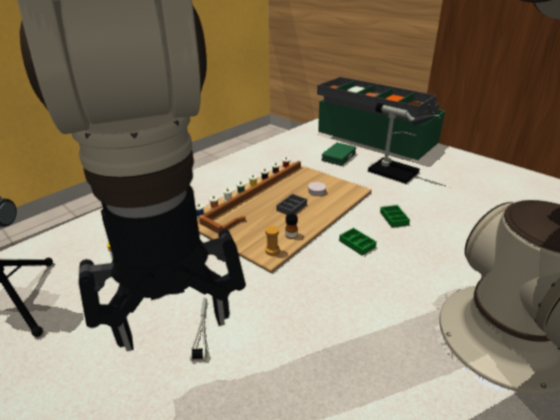

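Candidates for the tray in the top view are the grey open tray at (295,209), green look-alikes at (293,289) and (354,293), the round tin at (338,207), and the closed green box at (434,168). By the description I choose the grey one with dividers at (295,209), and I'll check it in a close crop.

Run:
```python
from h import *
im=cv2.imread('pics/top0.png')
c=cv2.resize(im[120:270,200:390],None,fx=4,fy=4,interpolation=cv2.INTER_CUBIC)
c=np.clip(c*1.6,0,255).astype(np.uint8)
cv2.imwrite('pics/crop0.png',c)
hsv=cv2.cvtColor(im,cv2.COLOR_BGR2HSV)
# tray mask: low saturation dark near
m=((hsv[:,:,1]<90)&(hsv[:,:,2]<110)).astype(np.uint8)
m[:, :270]=0; m[:,320:]=0; m[:190]=0; m[230:]=0
cs,_=cv2.findContours(m,cv2.RETR_EXTERNAL,cv2.CHAIN_APPROX_NONE)
for k in cs:
    if cv2.contourArea(k)>100:
        P=onz('top',k.reshape(-1,2),0.030)
        r=cv2.minAreaRect((P[:,:2]*1000).astype(np.float32)); print(cv2.contourArea(k),r)
# board
m=cv2.inRange(hsv,(5,90,60),(25,255,255))
m=cv2.morphologyEx(m,cv2.MORPH_CLOSE,np.ones((15,15)))
m=cv2.morphologyEx(m,cv2.MORPH_OPEN,np.ones((15,15)))
cs,_=cv2.findContours(m,cv2.RETR_EXTERNAL,cv2.CHAIN_APPROX_NONE)
k=max(cs,key=cv2.contourArea); P=onz('top',k.reshape(-1,2),0.012)
print(cv2.minAreaRect(k),cv2.minAreaRect((P[:,:2]*1000).astype(np.float32)))
```

```text
530.0 ((556.562255859375, -46.73790740966797), (51.777286529541016, 73.15458679199219), 4.624375820159912)
((293.8246154785156, 195.84307861328125), (113.82449340820312, 169.18357849121094), 86.8201675415039) ((590.2356567382812, -44.40382385253906), (294.9814147949219, 434.21099853515625), 3.4083199501037598)
```

View pics/crop0.png

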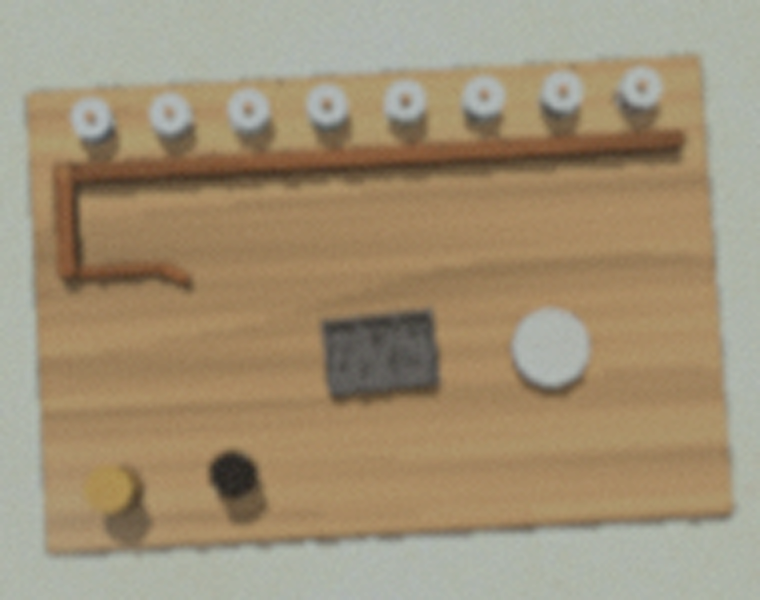

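The crop shows a dark grey open tray with dividers at about (380,355) in crop pixels, well clear of the tin (550,348), jar (233,475) and stacker (110,488). That confirms the choice. Next I'll work out the move for a wrist-camera look from above the tray.

```bash
cat >> h.py <<'E'
from scipy.spatial.transform import Rotation as Ro
def Rt(o=None):
    o=o or sensors.get_obs(); return Ro.from_euler('xyz',o['tcp_rot'],degrees=True).as_matrix()
def delta(p,yawz):
    """tool shift/turn to reach TCP p with tool x down and tool z (jaw) at heading yawz deg"""
    o=sensors.get_obs(); R=Rt(o)
    a=np.radians(yawz); z=np.array([np.cos(a),np.sin(a),0]); x=np.array([0,0,-1.]); y=np.cross(z,x)
    Rd=np.c_[x,y,z]
    rv=Ro.from_matrix(R.T@Rd).as_rotvec(degrees=True)
    return np.round(rv,2), np.round(R.T@(np.array(p)-o['ee_pos'])*1000,1), np.round(Rd.T@(np.array(p)-o['ee_pos'])*1000,1)
def wray(px,o):
    c=vision.calibration('wrist'); K=np.array(c['camera_matrix']); d=np.array(c['dist']); M=np.array(c['mount'])
    R=Rt(o); T=np.eye(4); T[:3,:3]=R; T[:3,3]=o['ee_pos']; W=T@M
    p=cv2.undistortPoints(np.array(px,float).reshape(-1,1,2),K,d).reshape(-1,2)
    dc=np.c_[p[:,0],-p[:,1],-np.ones(len(p))]
    return W[:3,3],dc@W[:3,:3].T
def wonz(px,z,o):
    q,d=wray(px,o); return q+d*((z-q[2])/d[:,2])[:,None]
E
python3 - <<'E'
from h import *
print(Rt().round(3)); print(vision.calibration('wrist'))
print(delta([.52,-.05,.30],93.4)); print(delta([.52,-.05,.30],-86.6))
# station est
c=np.array([.5902,-.0444]); 
for yaw in (3.4,):
  a=np.radians(yaw);Rz=np.array([[np.cos(a),-np.sin(a)],[np.sin(a),np.cos(a)]])
  for n,p,z in (('rail',(85,0),.034),('r+',(85,202),.034),('r-',(85,-202),.034),('corner',(85,190),.034),('mouth',(32,135),.026)):
    w=c+Rz@(np.array(p)/1000); px=proj('top',[[*w,z]])[0]; print(n,w.round(4),((px-[200,120])*4).round(0))
E
```

```text
[[-0.001 -0.896  0.445]
 [-0.001  0.445  0.896]
 [-1.     0.    -0.001]]
{'camera_matrix': array([[296.90599171,   0.        , 276.3956413 ],
       [  0.        , 296.90599171, 210.25928066],
       [  0.        ,   0.        ,   1.        ]]), 'dist': array([-0.06407352,  0.        ,  0.        ,  0.        ,  0.        ]), 'mount': array([[ 1.02429634e-04,  2.91120304e-01, -9.56686447e-01,
        -1.69486868e-01],
       [-9.82768693e-04,  9.56686020e-01,  2.91120068e-01,
         7.52979134e-02],
       [ 9.99999512e-01,  9.10382167e-04,  3.84096919e-04,
        -1.06916639e-03],
       [ 0.00000000e+00,  0.00000000e+00,  0.00000000e+00,
         1.00000000e+00]])}
(array([-2.98e+01, -7.00e-02, -2.00e-02]), array([ -95.6, -488. , -363.4]), array([ -96. , -242.9, -557.8]))
(array([ 1.502e+02, -3.000e-02,  9.000e-02]), array([ -95.6, -488. , -363.4]), array([-96. , 242.9, 557.8]))
rail [ 0.6751 -0.0394] [368. 165.]
r+ [0.6631 0.1623] [ 51. 182.]
r- [ 0.687 -0.241] [684. 147.]
corner [0.6638 0.1503] [ 69. 181.]
mouth [0.6141 0.0923] [161. 261.]
```

Emit:
{"fn": "carry_out", "kwargs": {
  "increments": [
    [-9.93, 0, 0, -32, 0, 0, 60],
    [-9.93, 0, 0, -32, 0, 0, 60],
    [-9.94, 0, 0, -32, 0, 0, 60],
    [0, 0, 0, 0, -24, -56, 60],
    [0, 0, 0, 0, -24, -56, 60],
    [0, 0, 0, 0, -24, -56, 60],
    [0, 0, 0, 0, -24, -56, 60],
    [0, 0, 0, 0, -24, -56, 60],
    [0, 0, 0, 0, -24, -56, 60],
    [0, 0, 0, 0, -24, -56, 60],
    [0, 0, 0, 0, -24, -56, 60],
    [0, 0, 0, 0, -24, -56, 60]
  ]
}}

```text
time: 1.6
ee_pos: [0.4905, 0.0003, 0.3004]
tcp_rot: [23.6, 90.0, 117.0]
wrist_force: [1.5, 0.5, -0.3]
opening: 0.0511
```

Emit:
{"fn": "carry_out", "kwargs": {
  "increments": [
    [0, 0, 0, 0, -24, -54, 60],
    [0, 0, 0, 0, 0, 0, 60],
    [0, 0, 0, 0, 0, 0, 60]
  ]
}}

```text
time: 1.98
ee_pos: [0.517, -0.0501, 0.3002]
tcp_rot: [67.3, 89.9, 160.6]
wrist_force: [0.5, -0.6, 0.8]
opening: 0.0516
```

Run:
```python
from h import *
o=sensors.get_obs(); print(o['time'],o['ee_pos'],o['tcp_rot'],o['opening'],o['wrist_force'])
snap('wrist','w1.png')
import pickle; pickle.dump(o,open('w1.pkl','wb'))
```

```text
1.975 [ 0.5169798  -0.05006989  0.30024775] [ 67.29458477  89.94121114 160.64870939] 0.051625598821395745 [ 0.49118725 -0.58867302  0.75138609]
```

View pics/w1.png

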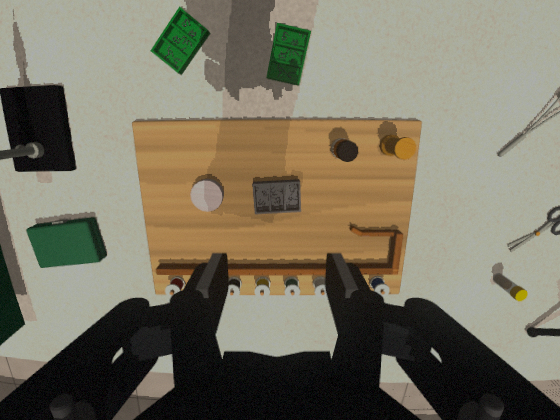

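The wrist view shows the tray at (277,196), tin at (208,195), jar at (346,150), stacker at (400,147), the rail running along row ~267, and the bay at (385,245). I'll measure them with both cameras.

Run:
```python
from h import *
import pickle; o=pickle.load(open('w1.pkl','rb'))
im=cv2.imread('pics/w1.png')
c=cv2.resize(im[100:310,120:430],None,fx=2.5,fy=2.5,interpolation=cv2.INTER_CUBIC); cv2.imwrite('pics/w1c.png',c)
hsv=cv2.cvtColor(im,cv2.COLOR_BGR2HSV)
m=((hsv[:,:,1]<90)&(hsv[:,:,2]<130)).astype(np.uint8)
q=np.zeros_like(m); q[165:228,238:315]=1; m*=q
m=cv2.morphologyEx(m,cv2.MORPH_CLOSE,np.ones((5,5)))
k=max(cv2.findContours(m,cv2.RETR_EXTERNAL,cv2.CHAIN_APPROX_NONE)[0],key=cv2.contourArea)
print(cv2.boundingRect(k))
for z in (.012,.030):
  P=wonz(k.reshape(-1,2),z,o); print(z,cv2.minAreaRect((P[:,:2]*1000).astype(np.float32)))
m=cv2.inRange(hsv,(5,80,60),(25,255,255)); m[275:]=0
m=cv2.morphologyEx(m,cv2.MORPH_OPEN,np.ones((9,9)))
m=cv2.morphologyEx(m,cv2.MORPH_CLOSE,np.ones((25,25)))
k=max(cv2.findContours(m,cv2.RETR_EXTERNAL,cv2.CHAIN_APPROX_NONE)[0],key=cv2.contourArea).reshape(-1,2)
# near edge of board (image top) fit
e=[]
for x in range(150,410,2):
    ys=k[k[:,0]==x][:,1]
    if len(ys): e.append((x,ys.min()))
P=wonz(e,.012,o)[:,:2]*1000
vx,vy,x0,y0=cv2.fitLine(P.astype(np.float32),cv2.DIST_HUBER,0,.01,.01).ravel()
print('near edge',x0,y0,'yaw',np.degrees(np.arctan2(-vx,vy))%180)
for side in(0,1):
    e=[]
    for y in range(130,255,2):
        xs=k[k[:,1]==y][:,0]
        if len(xs): e.append((xs.min() if side==0 else xs.max(),y))
    P=wonz(e,.012,o)[:,:2]*1000
    vx,vy,x0,y0=cv2.fitLine(P.astype(np.float32),cv2.DIST_HUBER,0,.01,.01).ravel()
    print('side',x0,y0,np.degrees(np.arctan2(vy,vx))%180)
```

```text
(252, 180, 49, 34)
0.012 ((557.5003051757812, -47.7468147277832), (53.06816101074219, 74.8655776977539), 6.6512131690979)
0.03 ((552.9422607421875, -48.03738784790039), (50.98165512084961, 71.92200469970703), 6.651208877563477)
near edge 436.45596 -8.307857 yaw 3.4064484
side 558.9934 -265.48962 3.5496323
side 539.2484 169.37839 3.365119
```

View pics/w1c.png

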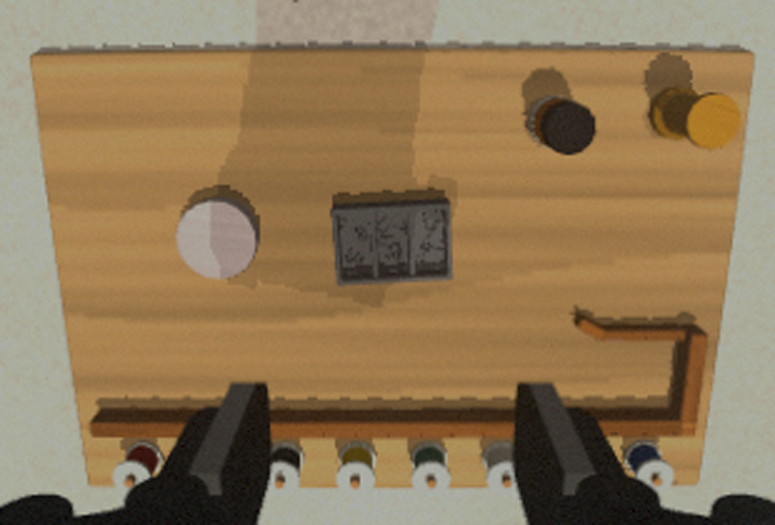

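```bash
cat >> h.py <<'E'
YAW=np.radians(3.41); U=np.array([np.cos(YAW),np.sin(YAW)]); V=np.array([-U[1],U[0]]); C0=586*U/1000-80*V/1000
def st(P): P=np.atleast_2d(P)[:,:2]-C0; return np.c_[P@U,P@V]*1000
def wo(u,v): return C0+U*u/1000+V*v/1000
E
python3 - <<'E'
from h import *
import pickle; o=pickle.load(open('w1.pkl','rb'))
f=lambda c: np.array(c)/2.5+[120,100]
c=[(332,208),(446,200),(452,277),(338,284)]
S=st(wonz(f(c),.030,o)); print(S.round(1),S.mean(0)); 
e=S[1]-S[0]; e2=S[2]-S[3]; print(np.degrees(np.arctan2(-e[0],e[1])),np.degrees(np.arctan2(-e2[0],e2[1])))
g=lambda c: np.array(c)/4+[200,120]
S=st(onz('top',g([(323,322),(432,311),(437,387),(331,398)]),.030)); print('top',S.round(1),S.mean(0))
print('rail top front edge',st(wonz(f([(100,410),(310,409),(500,409)]),.034,o)).round(1), st(onz('top',g([(75,180),(683,149)]),.034)).round(1))
print('corner', st(wonz(f([(683,409),(683,330)]),.034,o)).round(1), st(onz('top',g([(78,180),(76,268)]),.034)).round(1))
print('tin',st(wonz(f([(217,240)]),.031,o)),st(onz('top',g([(551,347)]),.031)))
print('jar',st(wonz(f([(567,126)]),.064,o)),st(onz('top',g([(233,473)]),.064)))
print('stk',st(wonz(f([(713,121)]),.072,o)),st(onz('top',g([(108,489)]),.072)))
E
```

```text
[[-57.8 -36.6]
 [-62.5  32. ]
 [-14.1  36.7]
 [ -9.7 -34.1]] [-36.0091958   -0.48184332]
3.9539887653459185 3.5485796015785036
top [[-13.   34.5]
 [ -9.8 -35. ]
 [-58.3 -35.3]
 [-61.6  32.1]] [-35.68776841  -0.93204498]
rail top front edge [[  75.6 -192.6]
 [  74.3  -54. ]
 [  74.7   69.7]] [[  86.1  187. ]
 [  84.3 -200.4]]
corner [[ 75.8 190.8]
 [ 20.2 184.1]] [[ 86.  185.1]
 [ 29.7 188.9]]
tin [[ -38.35056175 -107.38164699]] [[ -37.09250765 -108.80369604]]
jar [[-109.86302145   94.38151974]] [[-106.76188759   94.87602393]]
stk [[-113.80933139  171.20757151]] [[-112.50520003  171.01473154]]
```

Run:
```python
from h import *
print(st(sensors.get_obs()['ee_pos'])); print(wo(-83,-1)); print(delta([*wo(-83,-1),.06],93.41))
```

```text
[[-72.97899716  -0.13360912]]
[ 0.50692735 -0.05093785]
(array([ 0.02,  0.02, -0.02]), array([240.6,  10. ,  -0.9]), array([240.6,  10. ,  -0.9]))
```

Emit:
{"fn": "carry_out", "kwargs": {
  "increments": [
    [0, 0, 0, 20, 10, -1, 42],
    [0, 0, 0, 40, 0, 0, 42],
    [0, 0, 0, 50, 0, 0, 42],
    [0, 0, 0, 50, 0, 0, 42],
    [0, 0, 0, 40, 0, 0, 42],
    [0, 0, 0, 25, 0, 0, 42],
    [0, 0, 0, 15, 0, 0, 42],
    [0, 0, 0, 0, 0, 0, 42]
  ]
}}

```text
time: 3.02
ee_pos: [0.5068, -0.051, 0.0604]
tcp_rot: [79.1, 90.0, 172.5]
wrist_force: [0.9, 0.7, 1.5]
opening: 0.0361
```

Run:
```python
from h import *
o=sensors.get_obs(); print(o['time'],o['ee_pos'],st(o['ee_pos']),o['opening'],o['wrist_force'])
a=snap('wrist','w2.png'); b=snap('side','s2.png')
c=cv2.resize(b[140:290,160:380],None,fx=2.5,fy=2.5,interpolation=cv2.INTER_CUBIC)[:,:,::-1]
cv2.imwrite('pics/ws2.png',cv2.resize(np.vstack([cv2.resize(c,(560,382)),a[:,:,::-1]]),None,fx=.74,fy=.74))
```

```text
3.025 [ 0.50683623 -0.05095651  0.06039249] [[-83.092071    -1.01321334]] 0.03614528325200713 [0.90755804 0.72788082 1.50674536]
```

View pics/ws2.png

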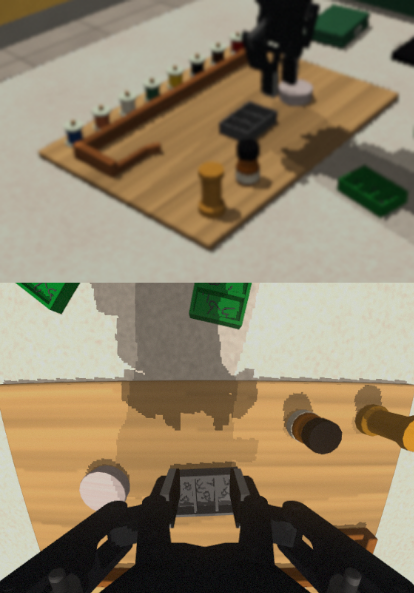

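Run:
```python
from h import *
o=sensors.get_obs()
a=np.radians(3.41)
for nm,p in (('tcp',[*o['ee_pos']]),('f+',[*wo(-83,-1+18),.063]),('f-',[*wo(-83,-1-18),.063])):
  px=proj('side',[p])[0]; print(nm,px.round(), ((px-[160,140])*2.545*.74).round())
im=cv2.imread('pics/s2.png'); cv2.imwrite('pics/s2c.png',cv2.resize(im[120:240,240:360],None,fx=5,fy=5))
```

```text
tcp [308. 197.] [278. 107.]
f+ [304. 200.] [271. 112.]
f- [312. 194.] [287. 101.]
```

View pics/s2c.png

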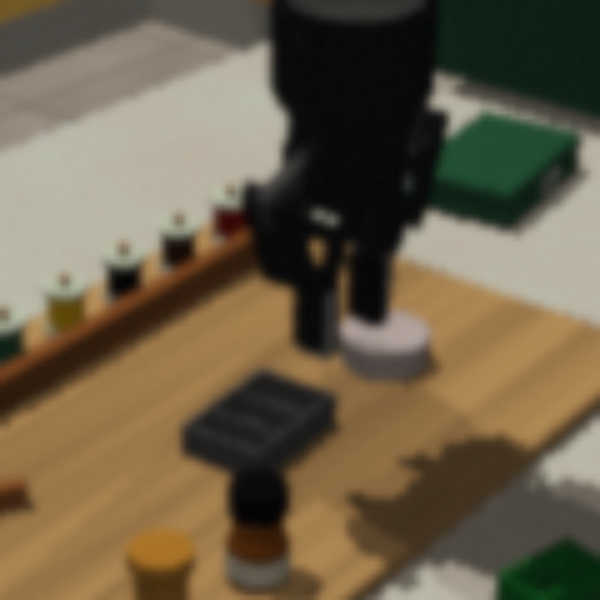

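Run:
```python
from h import *
for z in (.06,.066,.070,.075,.08): print(z,proj('side',[[*wo(-83,17),z],[*wo(-72,17),z],[*wo(-94,17),z]]).round(1).tolist())
```

```text
0.06 [[303.7, 200.6], [300.1, 199.1], [307.4, 202.0]]
0.066 [[303.8, 198.5], [300.1, 197.0], [307.4, 199.9]]
0.07 [[303.8, 197.0], [300.2, 195.6], [307.5, 198.5]]
0.075 [[303.9, 195.3], [300.2, 193.8], [307.6, 196.7]]
0.08 [[303.9, 193.5], [300.3, 192.0], [307.6, 194.9]]
```

Run:
```python
from h import *
p=proj('side',[[*wo(-60,-35),.03],[*wo(-62,32.5),.03],[*wo(-13,34.5),.03],[*wo(-10,-35),.03],[*wo(-37.5,-108),.031]]); print(((p-[240,120])*5).round())
```

```text
[[340. 398.]
 [264. 453.]
 [186. 422.]
 [264. 367.]
 [385. 330.]]
```

Emit:
{"fn": "carry_out", "kwargs": {
  "increments": [
    [0, 0, 0, 15, 0, 0, 42],
    [0, 0, 0, 13, 0, 0, 42],
    [0, 0, 0, 0, 0, 0, 42]
  ]
}}

```text
time: 3.5
ee_pos: [0.5063, -0.0517, 0.031]
tcp_rot: [80.3, 89.9, 173.7]
wrist_force: [0.3, -0.1, 0.4]
opening: 0.0356
```

Run:
```python
from h import *
o=sensors.get_obs(); print(o['time'],o['ee_pos'],st(o['ee_pos']),o['opening'],o['wrist_force'])
a=snap('wrist','w3.png'); b=snap('side','s3.png')[:,:,::-1]
c=cv2.resize(b[150:230,250:350],None,fx=5.6,fy=5.6,interpolation=cv2.INTER_CUBIC)
cv2.imwrite('pics/ws3.png',np.clip(cv2.resize(np.vstack([c,cv2.resize(a[170:400,160:440,::-1],(560,460))]),None,fx=.65,fy=.65)*1.5,0,255))
```

```text
3.5 [ 0.5063178  -0.05171176  0.03102218] [[-83.6544967   -1.73628606]] 0.035624669802232146 [ 0.26664934 -0.11916091  0.38900763][ WARN:0@3.901] global loadsave.cpp:1063 imwrite_ Unsupported depth image for selected encoder is fallbacked to CV_8U.
```

View pics/ws3.png

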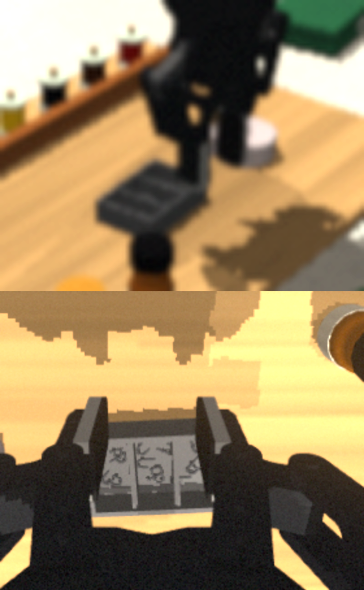

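```bash
cat >> h.py <<'E'
def wproj(P,o):
    c=vision.calibration('wrist'); K=np.array(c['camera_matrix']); d=np.array(c['dist']); M=np.array(c['mount'])
    T=np.eye(4); T[:3,:3]=Rt(o); T[:3,3]=o['ee_pos']; Wi=np.linalg.inv(T@M)
    P=np.array(P,float).reshape(-1,3); q=P@Wi[:3,:3].T+Wi[:3,3]; q=np.c_[q[:,0],-q[:,1],-q[:,2]]
    return cv2.projectPoints(q,np.zeros(3),np.zeros(3),K,d)[0].reshape(-1,2)
def tool2w(p,o): return np.array(p)@Rt(o).T+o['ee_pos']
E
python3 - <<'E'
from h import *
o=sensors.get_obs()
f=lambda p:((p-[160,170])*2*.65+[0,448*.65]).round().tolist()
for x in (0,-.01,-.02): print(x,f(wproj(tool2w([[x,.011,.018],[x,-.011,.018],[x,.011,-.018],[x,-.011,-.018]],o),o)))
print('tray',f(wproj([[*wo(-60,-35),.03],[*wo(-62,32.5),.03],[*wo(-13,34.5),.03],[*wo(-10,-35),.03]],o)))
E
```

```text
0 [[191.0, 370.0], [189.0, 413.0], [114.0, 370.0], [115.0, 413.0]]
-0.01 [[193.0, 378.0], [191.0, 422.0], [112.0, 378.0], [114.0, 423.0]]
-0.02 [[195.0, 387.0], [194.0, 434.0], [110.0, 387.0], [112.0, 434.0]]
tray [[87.0, 432.0], [221.0, 428.0], [219.0, 508.0], [92.0, 512.0]]
```

The fingertips at this opening look about 29 mm above the nominal TCP, and the side and wrist views agree on that. I'll descend in stages and check as I go.

Emit:
{"fn": "carry_out", "kwargs": {
  "increments": [
    [0, 0, 0, 12, 0, 0, 42],
    [0, 0, 0, 10, 0, 0, 42],
    [0, 0, 0, 0, 0, 0, 42]
  ]
}}

```text
time: 3.98
ee_pos: [0.5065, -0.0517, 0.0093]
tcp_rot: [80.9, 89.9, 174.3]
wrist_force: [0.3, -0.1, 0.0]
opening: 0.0362
```

```bash
cat > look.py <<'E'
import sys
from h import *
n=sys.argv[1]
o=sensors.get_obs(); print(o['time'],o['ee_pos'],st(o['ee_pos']),o['opening'],o['wrist_force'])
a=snap('wrist','w%s.png'%n); b=snap('side','s%s.png'%n)[:,:,::-1]
import pickle; pickle.dump(o,open('w%s.pkl'%n,'wb'))
x0,y0=(int(v) for v in sys.argv[2:4]) if len(sys.argv)>3 else (250,150)
c=cv2.resize(b[y0:y0+80,x0:x0+100],None,fx=5.6,fy=5.6,interpolation=cv2.INTER_CUBIC)
i=np.clip(cv2.resize(np.vstack([c,cv2.resize(a[170:400,160:440,::-1],(560,460))]),None,fx=.65,fy=.65)*1.5,0,255).astype(np.uint8)
cv2.imwrite('pics/ws%s.png'%n,i)
E
python3 look.py 4
```

```text
3.975 [ 0.50649336 -0.05167839  0.00934024] [[-83.47726611  -1.71341711]] 0.03615860595330375 [ 0.2888959  -0.10599456  0.04463109]
```

View pics/ws4.png

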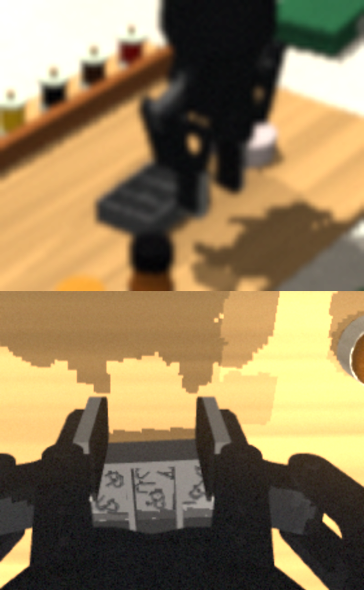

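Emit:
{"fn": "carry_out", "kwargs": {
  "increments": [
    [0, 0, 0, 8, 0, 0, 42],
    [0, 0, 0, 6, 0, 0, 42],
    [0, 0, 0, 3, 0, 0, 42],
    [0, 0, 0, 0, 0, 0, 42]
  ]
}}

```text
time: 4.58
ee_pos: [0.5071, -0.0517, -0.0067]
tcp_rot: [83.8, 90.0, 177.2]
wrist_force: [0.0, 0.9, 0.3]
opening: 0.0361
```

```bash
python3 look.py 5
```

```text
4.575 [ 0.50709606 -0.05174426 -0.00672053] [[-82.87955567  -1.81501989]] 0.036095228048329694 [0.00304791 0.87467376 0.30122498]
```

View pics/ws5.png

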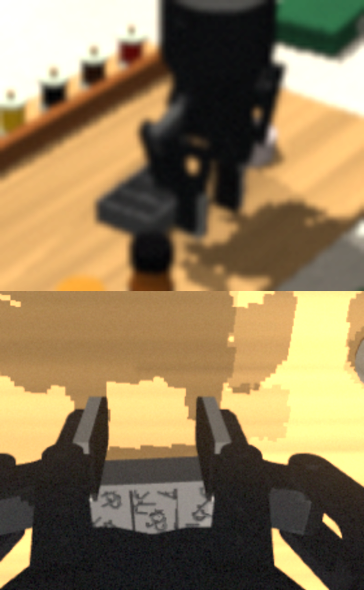

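Emit:
{"fn": "carry_out", "kwargs": {
  "increments": [
    [0, 0, 0, 3, -3, 1, 42],
    [0, 0, 0, 0, -3, 0, 42],
    [0, 0, 0, 0, -2, 0, 42],
    [0, 0, 0, 0, -2, 0, 42],
    [0, 0, 0, 0, -2, 0, 42],
    [0, 0, 0, 0, -2, 0, 42],
    [0, 0, 0, 0, -2, 0, 42],
    [0, 0, 0, 0, -2, 0, 42],
    [0, 0, 0, 0, -2, 0, 42],
    [0, 0, 0, 0, -2, 0, 42],
    [0, 0, 0, 0, 0, 0, 42]
  ]
}}

```text
time: 6.05
ee_pos: [0.5294, -0.0495, -0.0094]
tcp_rot: [-104.2, 90.0, -10.8]
wrist_force: [0.3, 0.1, 0.8]
opening: 0.0362
```

```bash
python3 look.py 6
```

```text
6.05 [ 0.52941516 -0.04947685 -0.00942067] [[-60.46510498  -0.87918222]] 0.03617365185025984 [0.347184   0.12450589 0.84906279]
```

View pics/ws6.png

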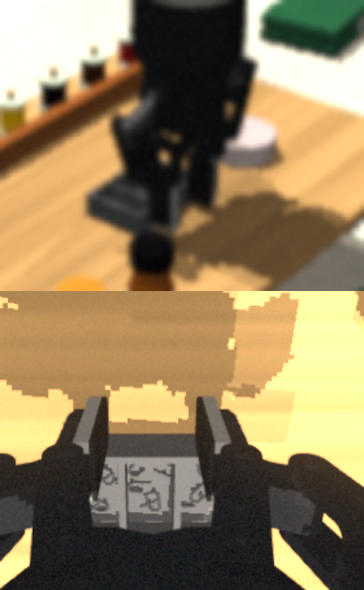

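```bash
cat > near.py <<'E'
import sys,pickle
from h import *
# args: n, then pixel pairs in ws image
o=pickle.load(open('w%s.pkl'%sys.argv[1],'rb'))
v=np.array([float(x) for x in sys.argv[2:]]).reshape(-1,2)
px=(v-[0,448*.65])/(1.3)+[160,170]
print(st(wonz(px,.030,o)).round(1).tolist(), st(wonz(px,.012,o)).round(1).tolist())
E
python3 near.py 5 108 458 195 458; python3 near.py 6 108 435 195 434
python3 - <<'E'
import cv2
a=cv2.imread('pics/w5.png');b=cv2.imread('pics/w6.png')
import numpy as np
i=np.hstack([x[230:360,220:340] for x in (a,b)]);cv2.imwrite('pics/n.png',np.clip(cv2.resize(i,None,fx=3.3,fy=3.3,interpolation=cv2.INTER_CUBIC)*1.6,0,255).astype(np.uint8))
E
```

```text
[[-70.6, -19.6], [-70.5, 15.0]] [[-58.7, -22.0], [-58.6, 17.3]]
[[-60.2, -18.0], [-60.5, 15.2]] [[-49.6, -20.3], [-50.1, 17.5]]
```

View pics/n.png

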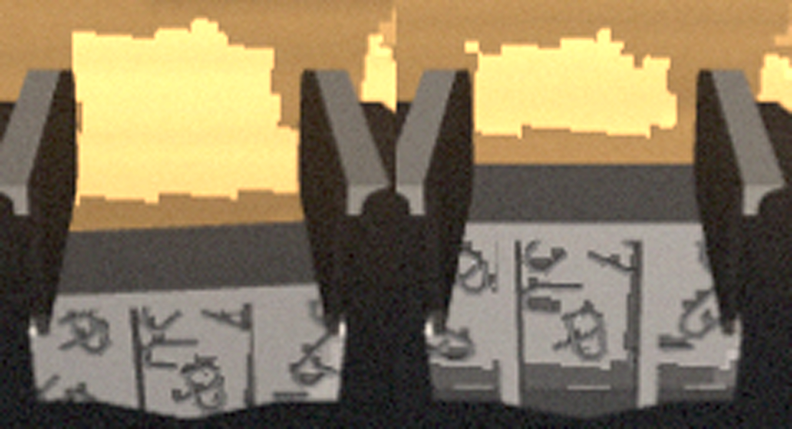

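The tray is now square on both fingertips. Its near foot is at u≈-50 and the TCP at -60.5, so the tray centre is about 34.5 mm ahead of the TCP. I'll push on towards the rail and stop short.

Emit:
{"fn": "carry_out", "kwargs": {
  "increments": [
    [0, 0, 0, 0, -2, 0, 42],
    [0, 0, 0, 0, -4, 0, 42],
    [0, 0, 0, 0, -5, 0, 42],
    [0, 0, 0, 0, -5, 0, 42],
    [0, 0, 0, 0, -5, 0, 42],
    [0, 0, 0, 0, -5, 0, 42],
    [0, 0, 0, 0, -5, 0, 42],
    [0, 0, 0, 0, -5, 0, 42],
    [0, 0, 0, 0, -5, 0, 42],
    [0, 0, 0, 0, -5, 0, 42],
    [0, 0, 0, 0, -5, 0, 42],
    [0, 0, 0, 0, -5, 0, 42]
  ]
}}

```text
time: 7.65
ee_pos: [0.5854, -0.0461, -0.0095]
tcp_rot: [88.8, 90.0, -177.8]
wrist_force: [-1.5, -0.7, 1.1]
opening: 0.036
```

Emit:
{"fn": "carry_out", "kwargs": {
  "increments": [
    [0, 0, 0, 0, -5, 0, 42],
    [0, 0, 0, 0, -5, 0, 42],
    [0, 0, 0, 0, -4, 0, 42],
    [0, 0, 0, 0, -3, 0, 42],
    [0, 0, 0, 0, -2, 0, 42],
    [0, 0, 0, 0, 0, 0, 42],
    [0, 0, 0, 0, 0, 0, 42]
  ]
}}

```text
time: 8.52
ee_pos: [0.604, -0.045, -0.0094]
tcp_rot: [-52.9, 90.0, 40.5]
wrist_force: [-0.5, 0.6, 0.7]
opening: 0.0359
```

```bash
python3 look.py 7 220 140
python3 - <<'E'
from h import *
snap('top','t7.png')
a=cv2.imread('pics/w7.png'); i=a[200:400,180:380]
cv2.imwrite('pics/n7.png',np.clip(cv2.resize(i,None,fx=3,fy=3,interpolation=cv2.INTER_CUBIC)*1.6,0,255).astype(np.uint8))
E
```

```text
8.525 [ 0.6040431  -0.04500423 -0.00944905] [[14.29673936 -0.85339629]] 0.03591129672197551 [-0.52395051  0.55767246  0.66899505]
```

View pics/ws7.png

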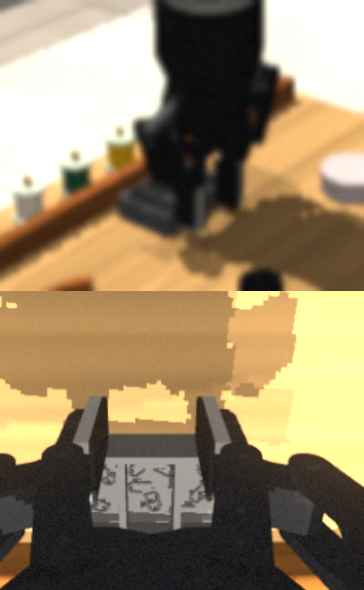

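View pics/n7.png

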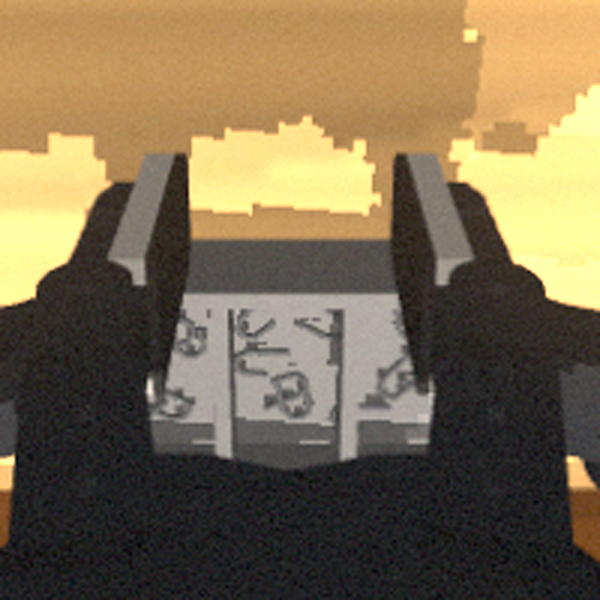

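Run:
```python
from h import *
import pickle; o=pickle.load(open('w7.pkl','rb'))
for v in (-50,45):
  for z in (.012,.034): print(v,z,((wproj([[*wo(85,v),z]],o)-[180,200])*3).round())
im=cv2.imread('pics/w7.png')
cv2.imwrite('pics/r7.png',np.clip(cv2.resize(np.hstack([im[330:400,120:220],im[330:400,340:440]]),None,fx=4,fy=4,interpolation=cv2.INTER_CUBIC)*1.6,0,255).astype(np.uint8))
t=cv2.imread('pics/t7.png'); cv2.imwrite('pics/t7c.png',cv2.resize(np.clip(t[140:230,240:360]*1.6,0,255).astype(np.uint8),None,fx=6,fy=6,interpolation=cv2.INTER_CUBIC))
```

```text
-50 0.012 [[ 60. 489.]]
-50 0.034 [[ 33. 578.]]
45 0.012 [[509. 489.]]
45 0.034 [[535. 577.]]
```

View pics/r7.png

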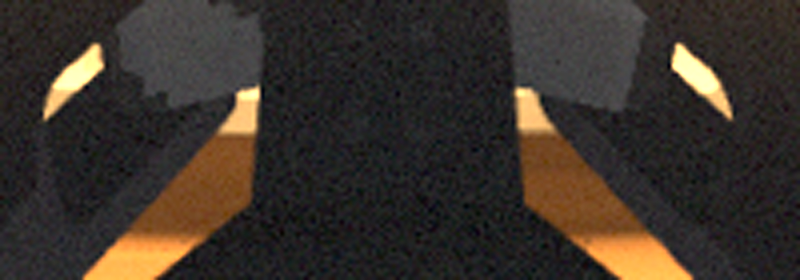

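View pics/t7c.png

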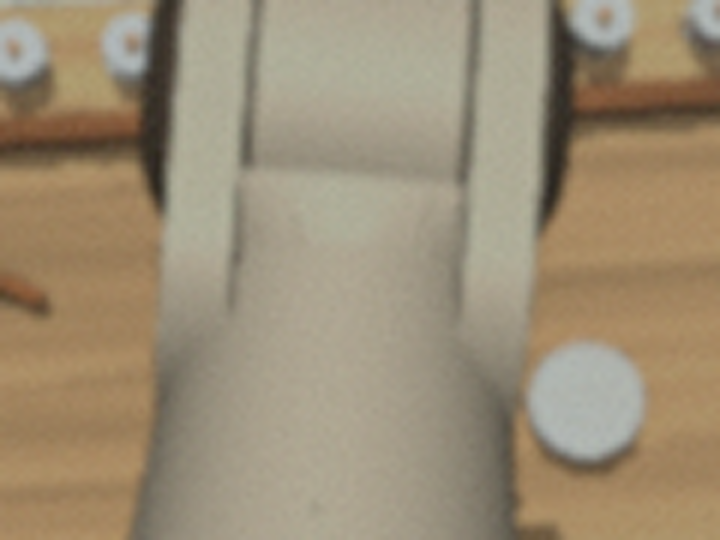

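Run:
```python
from h import *
import pickle; o=pickle.load(open('w7.pkl','rb'))
for c in ((215,240),(370,239)): print(st(wonz([[180+c[0]/3,200+c[1]/3]],.012,o)))
for c in ((215,294),(370,294)): print(st(wonz([[180+c[0]/3,200+c[1]/3]],.030,o)))
print(st(wonz([[180+58/3,363.2],[180+510/3,363.2]],.012,o)))
```

```text
[[ 24.70825712 -15.37067233]]
[[24.54567507 13.75373687]]
[[ 24.58295213 -13.96562011]]
[[24.63071226 12.20484116]]
[[ 85.05000942 -50.4242795 ]
 [ 85.17763109  45.21703443]]
```

The wrist view gives the tray's near face at 24.6 and the rail foot at 85.1, so the gap is about 12.5 mm. I'll push 11 mm more, slowing towards the end.

Emit:
{"fn": "carry_out", "kwargs": {
  "increments": [
    [0, 0, 0, 0, -2, 0, 42],
    [0, 0, 0, 0, -2, 0, 42],
    [0, 0, 0, 0, -2, 0, 42],
    [0, 0, 0, 0, -2, 0, 42],
    [0, 0, 0, 0, -1, 0, 42],
    [0, 0, 0, 0, -1, 0, 42],
    [0, 0, 0, 0, -1, 0, 42],
    [0, 0, 0, 0, 0, 0, 42],
    [0, 0, 0, 0, 0, 0, 42]
  ]
}}

```text
time: 9.8
ee_pos: [0.6151, -0.0444, -0.0095]
tcp_rot: [-71.2, 90.0, 22.2]
wrist_force: [-0.5, 0.2, 0.2]
opening: 0.0356
```

```bash
python3 look.py 8 220 140
python3 - <<'E'
from h import *
a=cv2.imread('pics/w8.png'); i=a[200:400,180:380]
cv2.imwrite('pics/n8.png',np.clip(cv2.resize(i,None,fx=3,fy=3,interpolation=cv2.INTER_CUBIC)*1.6,0,255).astype(np.uint8))
E
```

```text
9.8 [ 0.61510086 -0.04435384 -0.0094586 ] [[25.3736041  -0.86187318]] 0.03558085740871514 [-0.4919164   0.23780213  0.16298472]
```

View pics/n8.png

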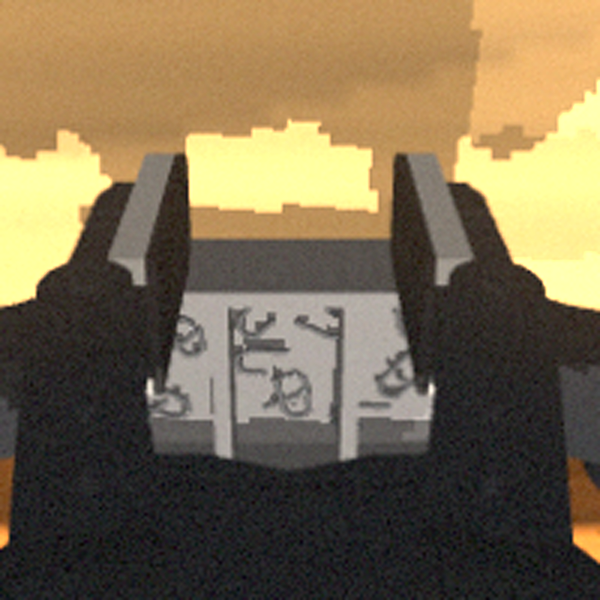

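The tray centre is now at u≈59.7 and square to the rail. I'll back off straight towards the robot, rise, and turn 90°.

```bash
python3 -c "
from h import *
print(sensors.get_obs()['q'].round(1))"
```

```text
[-4.1 15.2 -2.  72.8  0.  -7.5]
```

Emit:
{"fn": "carry_out", "kwargs": {
  "increments": [
    [0, 0, 0, 0, 5, 0, 42],
    [0, 0, 0, 0, 10, 0, 42],
    [0, 0, 0, 0, 15, 0, 42],
    [0, 0, 0, -20, 5, 0, 42],
    [0, 0, 0, -30, 0, 0, 42],
    [0, 0, 0, -35, 0, 0, 42],
    [0, 0, 0, -35, 0, 0, 42],
    [0, 0, 0, 0, 0, 0, 42]
  ]
}}

```text
time: 10.9
ee_pos: [0.5818, -0.0466, 0.1155]
tcp_rot: [-97.9, 89.6, -4.5]
wrist_force: [0.2, -0.4, -0.2]
opening: 0.0361
```

Emit:
{"fn": "carry_out", "kwargs": {
  "increments": [
    [-10, 0, 0, 0, 0, 0, 24],
    [-10, 0, 0, 0, 0, 0, 24],
    [-10, 0, 0, 0, 0, 0, 24],
    [-10, 0, 0, 0, 0, 0, 24],
    [-10, 0, 0, 0, 0, 0, 24],
    [-10, 0, 0, 0, 0, 0, 24],
    [-10, 0, 0, 0, 0, 0, 24],
    [-10, 0, 0, 0, 0, 0, 24],
    [-10, 0, 0, 0, 0, 0, 24],
    [0, 0, 0, 0, 0, 0, 24]
  ]
}}

```text
time: 12.15
ee_pos: [0.5799, -0.0464, 0.1108]
tcp_rot: [139.8, 90.0, -36.9]
wrist_force: [0.8, -0.0, -0.3]
opening: 0.0203
```

```bash
python3 look.py 9 220 140
python3 - <<'E'
from h import *
o=sensors.get_obs(); print(o['q'].round(1),st(o['ee_pos'])); print(delta([*wo(57,-60),.05],183.41))
E
```

```text
12.15 [ 0.5799499  -0.0464332   0.11078271] [[-9.83879487 -0.84675923]] 0.020283018363345118 [ 0.84811808 -0.01602249 -0.29166622]
[ -4.6   8.5   3.5  85.   -0.  -97.7] [[-9.77135476 -0.85512731]]
(array([-0.24, -0.  , -0.  ]), array([ 60.8,  58.9, -67. ]), array([ 60.8,  59.1, -66.8]))
```

View pics/w9.png

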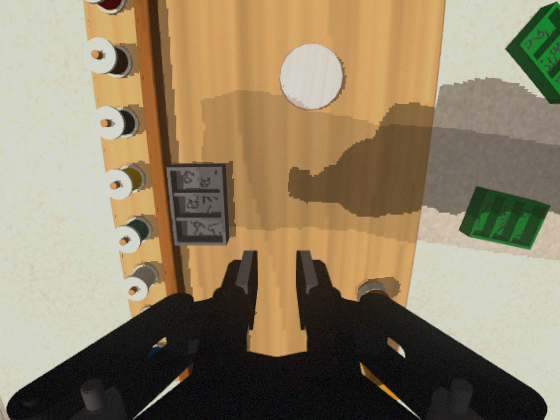

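The wrist view shows the tray flat and square at the rail, with corners near (167,165), (226,163), (228,244), (175,246). The tin is untouched at (311,76).

Run:
```python
from h import *
import pickle; o=pickle.load(open('w9.pkl','rb'))
im=cv2.imread('pics/w9.png'); cv2.imwrite('pics/c9.png',np.clip(cv2.resize(im[140:270,120:260],None,fx=4.4,fy=4.4,interpolation=cv2.INTER_CUBIC)*1.4,0,255).astype(np.uint8))
```

```text
(no output)
```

View pics/c9.png

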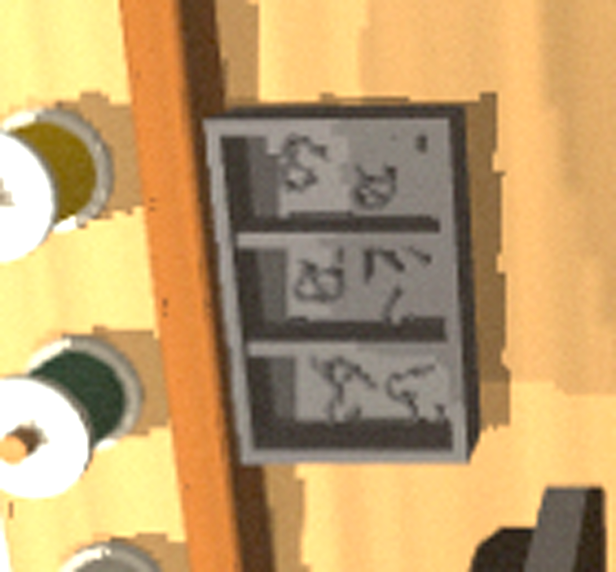

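Run:
```python
from h import *
import pickle; o=pickle.load(open('w9.pkl','rb'))
f=lambda c: np.array(c)/4.4+[120,140]
S=st(wonz(f([(206,119),(448,117),(466,461),(243,463)]),.03,o)); print(S.round(1).tolist(),S.mean(0)); 
for a,b in((0,3),(1,2)): e=S[b]-S[a]; print(np.degrees(np.arctan2(-e[0],e[1])))
print('rail',st(wonz(f([(180,30),(238,530)]),.034,o)).round(1))
```

```text
[[82.0, -38.1], [34.9, -38.1], [35.1, 33.6], [82.2, 34.2]] [58.55904994 -2.09251388]
-0.09849991695540417
-0.2054240786861072
rail [[ 83.8 -55.5]
 [ 83.4  47.7]]
```

Emit:
{"fn": "carry_out", "kwargs": {
  "increments": [
    [0, 0, 0, 0, 20, -23, 24],
    [0, 0, 0, 0, 20, -23, 24],
    [0, 0, 0, 0, 20, -22, 24],
    [0, 0, 0, 20, 0, 0, 24],
    [0, 0, 0, 20, 0, 0, 24],
    [0, 0, 0, 15, 0, 0, 24],
    [0, 0, 0, 0, 0, 0, 24]
  ]
}}

```text
time: 13.12
ee_pos: [0.6508, -0.1021, 0.0544]
tcp_rot: [-11.8, 89.9, 171.5]
wrist_force: [0.3, 0.0, -0.1]
opening: 0.0203
```

```bash
python3 look.py 10 220 110
```

```text
13.125 [ 0.6507824  -0.10210997  0.05438782] [[ 57.55660731 -60.63810722]] 0.020253898512599268 [ 0.26514386  0.02876055 -0.09182446]
```

View pics/ws10.png

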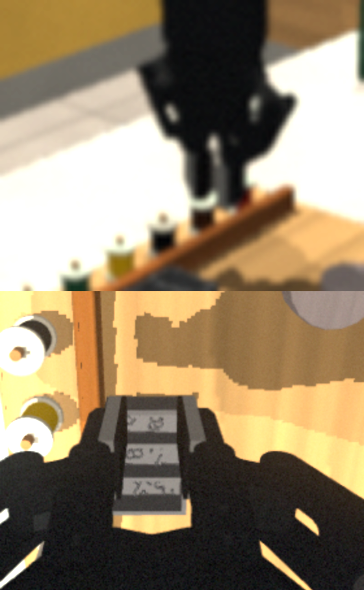

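Run:
```python
from h import *
f=lambda z:((proj('side',[[*wo(57.5+14,-60.6),z],[*wo(57.5-14,-60.6),z]])-[220,110])*3.64).round().tolist()
for z in (.054,.064,.074,.084): print(z,f(z))
print(((proj('side',[[*wo(85,-100),.034],[*wo(85,-202),.034]])-[220,110])*3.64).round())
```

```text
0.054 [[202.0, 230.0], [230.0, 241.0]]
0.064 [[202.0, 218.0], [230.0, 229.0]]
0.074 [[201.0, 206.0], [230.0, 217.0]]
0.084 [[201.0, 195.0], [230.0, 205.0]]
[[220. 230.]
 [297. 187.]]
```

The tips again sit about 29 mm above the nominal TCP. I'll shift 2 mm clear of the rail and descend in two stages.

Emit:
{"fn": "carry_out", "kwargs": {
  "increments": [
    [0, 0, 0, 12, 0, 2, 24],
    [0, 0, 0, 15, 0, 0, 24],
    [0, 0, 0, 10, 0, 0, 24],
    [0, 0, 0, 5, 0, 0, 24],
    [0, 0, 0, 0, 0, 0, 24]
  ]
}}

```text
time: 13.85
ee_pos: [0.6493, -0.1024, 0.0131]
tcp_rot: [-15.1, 90.0, 168.3]
wrist_force: [-0.4, -0.5, -1.2]
opening: 0.0204
```

```bash
python3 look.py 11 220 110
```

```text
13.85 [ 0.64931422 -0.10235158  0.01310287] [[ 56.07664663 -60.79196359]] 0.02044226611357792 [-0.3828424  -0.48375683 -1.22432387]
```

View pics/ws11.png

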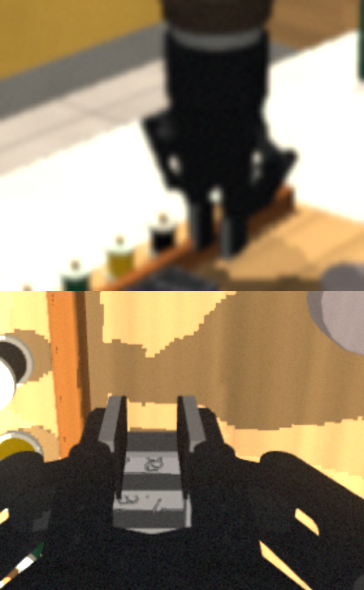

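Emit:
{"fn": "carry_out", "kwargs": {
  "increments": [
    [0, 0, 0, 10, 0, 0, 24],
    [0, 0, 0, 8, 0, 0, 24],
    [0, 0, 0, 4, 0, 0, 24],
    [0, 0, 0, 1, 0, 0, 24],
    [0, 0, 0, 0, 0, 0, 24]
  ]
}}

```text
time: 14.58
ee_pos: [0.6496, -0.1024, -0.0093]
tcp_rot: [173.0, 90.0, -3.6]
wrist_force: [-0.5, 0.5, -0.5]
opening: 0.0202
```

```bash
python3 look.py 12 220 110
```

```text
14.575 [ 0.64962689 -0.10241127 -0.00930337] [[ 56.38521228 -60.87014206]] 0.020234376010120996 [-0.54864195  0.51743767 -0.49725585]
```

View pics/ws12.png

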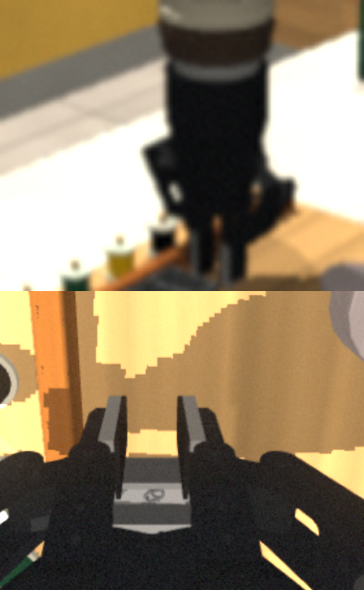

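Emit:
{"fn": "carry_out", "kwargs": {
  "increments": [
    [0, 0, 0, 0, -4, 0, 24],
    [0, 0, 0, 0, -3, 0, 24],
    [0, 0, 0, 0, -2, 0, 24],
    [0, 0, 0, 0, -2, 0, 24],
    [0, 0, 0, 0, -2, 0, 24],
    [0, 0, 0, 0, -2, 0, 24],
    [0, 0, 0, 0, -3, 0, 24],
    [0, 0, 0, 0, -4, 0, 24],
    [0, 0, 0, 0, -4, 0, 24],
    [0, 0, 0, 0, -4, 0, 24],
    [0, 0, 0, 0, -2, 0, 24],
    [0, 0, 0, 0, 0, 0, 24]
  ]
}}

```text
time: 16.18
ee_pos: [0.6476, -0.0702, -0.0094]
tcp_rot: [-73.3, 90.0, 110.1]
wrist_force: [0.3, -0.1, -0.3]
opening: 0.0206
```

```bash
python3 look.py 13 220 110; python3 -c "
from h import *
o=sensors.get_obs();R=Rt(o);print(np.degrees(np.arctan2(R[1,2],R[0,2])))"
```

```text
16.175 [ 0.64763246 -0.07020735 -0.00943899] [[ 56.30982644 -28.60460791]] 0.020580387999451596 [ 0.34335957 -0.11582253 -0.27538775]
-176.59848249772543
```

View pics/ws13.png

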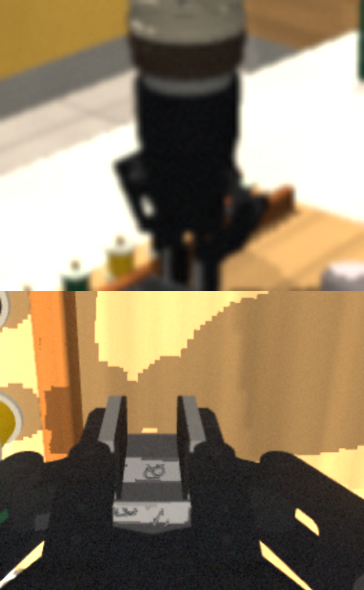

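Emit:
{"fn": "carry_out", "kwargs": {
  "increments": [
    [0, 0, 0, 0, -2, 0, 24],
    [0, 0, 0, 0, -4, 0, 24],
    [0, 0, 0, 0, -5, 0, 24],
    [0, 0, 0, 0, -5, 0, 24],
    [0, 0, 0, 0, -5, 0, 24],
    [0, 0, 0, 0, -5, 0, 24],
    [0, 0, 0, 0, -5, 0, 24],
    [0, 0, 0, 0, -5, 0, 24],
    [0, 0, 0, 0, -4, 0, 24],
    [0, 0, 0, 0, -2, 0, 24],
    [0, 0, 0, 0, 0, 0, 24]
  ]
}}

```text
time: 17.65
ee_pos: [0.6452, -0.0284, -0.0094]
tcp_rot: [-131.5, 90.0, 51.9]
wrist_force: [-0.0, -0.3, -0.8]
opening: 0.0203
```

```bash
python3 look.py 14 170 130
python3 - <<'E'
from h import *
a=cv2.imread('pics/w14.png'); i=a[200:400,180:380]; b=cv2.imread('pics/s14.png')[120:240,160:300]
cv2.imwrite('pics/n14.png',np.clip(np.hstack([cv2.resize(i,(450,450),interpolation=cv2.INTER_CUBIC),cv2.resize(b,(350,300),interpolation=cv2.INTER_CUBIC).repeat(1,0) if 0 else cv2.copyMakeBorder(cv2.resize(b,(350,300),interpolation=cv2.INTER_CUBIC),0,150,0,0,0)])*1.6,0,255).astype(np.uint8))
E
```

```text
17.65 [ 0.6451785  -0.02839642 -0.0093662 ] [[56.34714987 13.27825375]] 0.0203027071462103 [-0.01345172 -0.30998868 -0.81098356]
```

View pics/n14.png

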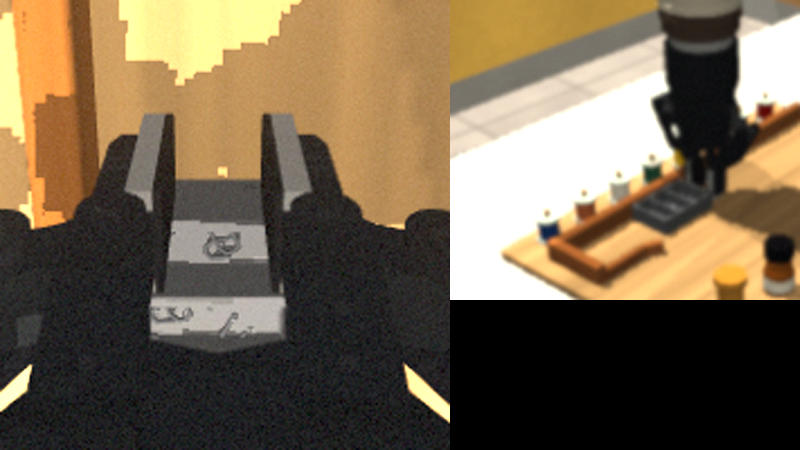

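Run:
```python
from h import *
f=lambda P:((proj('side',P)-[190,150])*8).round().tolist()
c=60
for du in (59.5,54): print(f([[*wo(du+a,c+b),.03] for a,b in ((24,-36),(24,36),(-24,36),(-24,-36))]))
b=cv2.imread('pics/s14.png')[150:220,190:290]
cv2.imwrite('pics/z14.png',np.clip(cv2.resize(b,None,fx=8,fy=8,interpolation=cv2.INTER_CUBIC)*1.8,0,255).astype(np.uint8))
```

```text
[[496.0, 328.0], [345.0, 415.0], [453.0, 465.0], [603.0, 374.0]]
[[508.0, 334.0], [357.0, 420.0], [466.0, 471.0], [616.0, 379.0]]
```

View pics/z14.png

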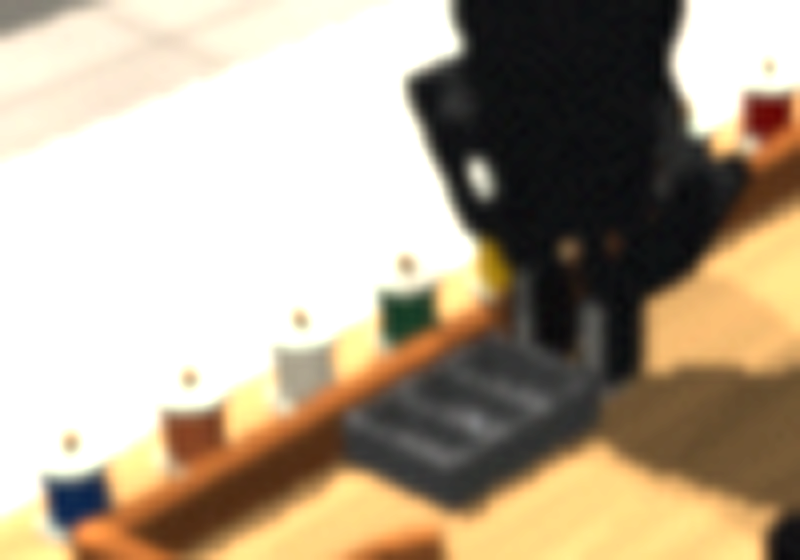

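The side view corners, (345,418), (450,468) and (600,380) in the crop, match a tray at u=59.5, v=60 and square. I'll carry on along the rail into the bay.

Emit:
{"fn": "carry_out", "kwargs": {
  "increments": [
    [0, 0, 0, 0, -2, 0, 24],
    [0, 0, 0, 0, -4, 0, 24],
    [0, 0, 0, 0, -5, 0, 24],
    [0, 0, 0, 0, -5, 0, 24],
    [0, 0, 0, 0, -5, 0, 24],
    [0, 0, 0, 0, -5, 0, 24],
    [0, 0, 0, 0, -5, 0, 24],
    [0, 0, 0, 0, -4, 0, 24],
    [0, 0, 0, 0, -3, 0, 24],
    [0, 0, 0, 0, -2, 0, 24],
    [0, 0, 0, 0, 0, 0, 24]
  ]
}}

```text
time: 19.12
ee_pos: [0.6428, 0.0116, -0.0095]
tcp_rot: [-75.0, 90.0, 108.4]
wrist_force: [-0.3, -0.1, -0.5]
opening: 0.0204
```

```bash
python3 look.py 15 150 130
python3 - <<'E'
from h import *
o=sensors.get_obs(); c=st(o['ee_pos'])[0,1]+46.6; print(c)
f=lambda P:((proj('side',P)-[190,150])*8).round().tolist()
print(f([[*wo(59.5+a,c+b),.03] for a,b in ((24,-36),(24,36),(-24,36),(-24,-36))]))
b=cv2.imread('pics/s15.png')[150:220,190:290]
cv2.imwrite('pics/z15.png',np.clip(cv2.resize(b,None,fx=8,fy=8,interpolation=cv2.INTER_CUBIC)*1.8,0,255).astype(np.uint8))
E
```

```text
19.125 [ 0.64275214  0.01156807 -0.00947193] [[56.30219756 53.31630579]] 0.020406780447097105 [-0.32764136 -0.14588134 -0.5036325 ]
99.79168781628627
[[414.0, 375.0], [255.0, 466.0], [364.0, 519.0], [522.0, 423.0]]
```

View pics/z15.png

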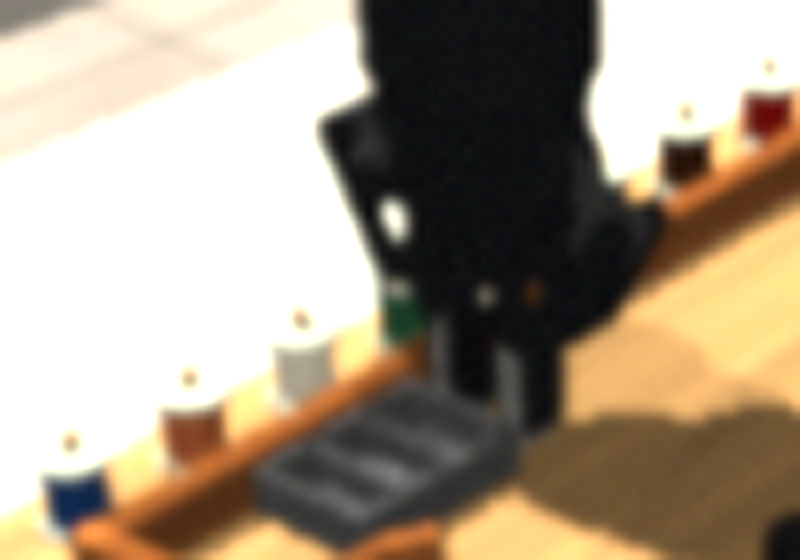

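View pics/ws15.png

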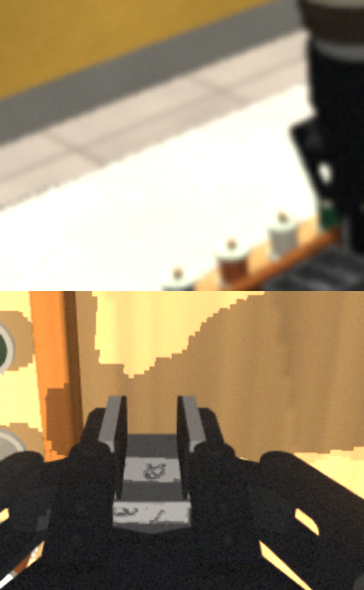

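Still on track: predicted and seen corners agree, and the tray is entering the bay mouth square.

Emit:
{"fn": "carry_out", "kwargs": {
  "increments": [
    [0, 0, 0, 0, -2, 0, 24],
    [0, 0, 0, 0, -4, 0, 24],
    [0, 0, 0, 0, -5, 0, 24],
    [0, 0, 0, 0, -5, 0, 24],
    [0, 0, 0, 0, -5, 0, 24],
    [0, 0, 0, 0, -5, 0, 24],
    [0, 0, 0, 0, -5, 0, 24],
    [0, 0, 0, 0, -5, 0, 24],
    [0, 0, 0, 0, -4, 0, 24],
    [0, 0, 0, 0, -2, 0, 24],
    [0, 0, 0, 0, -1, 0, 24],
    [0, 0, 0, 0, 0, 0, 24]
  ]
}}

```text
time: 20.72
ee_pos: [0.6403, 0.0543, -0.0094]
tcp_rot: [-129.7, 90.0, 53.7]
wrist_force: [-0.2, -0.0, 0.2]
opening: 0.0205
```

```bash
python3 look.py 16 150 130
python3 - <<'E'
from h import *
o=sensors.get_obs(); c=st(o['ee_pos'])[0,1]+46.6; print(c)
f=lambda P:((proj('side',P)-[170,170])*8).round().tolist()
print(f([[*wo(59.5+a,c+b),.03] for a,b in ((24,-36),(24,36),(-24,36),(-24,-36))]))
print('wall',f([[*wo(85,190),.034],[*wo(32,190),.034],[*wo(32,190),.026],[*wo(32,135),.026]]))
b=cv2.imread('pics/s16.png')[170:240,170:270]
cv2.imwrite('pics/z16.png',np.clip(cv2.resize(b,None,fx=8,fy=8,interpolation=cv2.INTER_CUBIC)*1.8,0,255).astype(np.uint8))
E
```

```text
20.725 [ 0.64026635  0.05432453 -0.00938911] [[56.36398579 96.14492174]] 0.02051836749859837 [-0.18155833 -0.00382143  0.16184097]
142.68104779888395
[[481.0, 268.0], [314.0, 364.0], [423.0, 420.0], [590.0, 319.0]]
wall [[281.0, 367.0], [402.0, 430.0], [405.0, 452.0], [535.0, 372.0]]
```

View pics/z16.png

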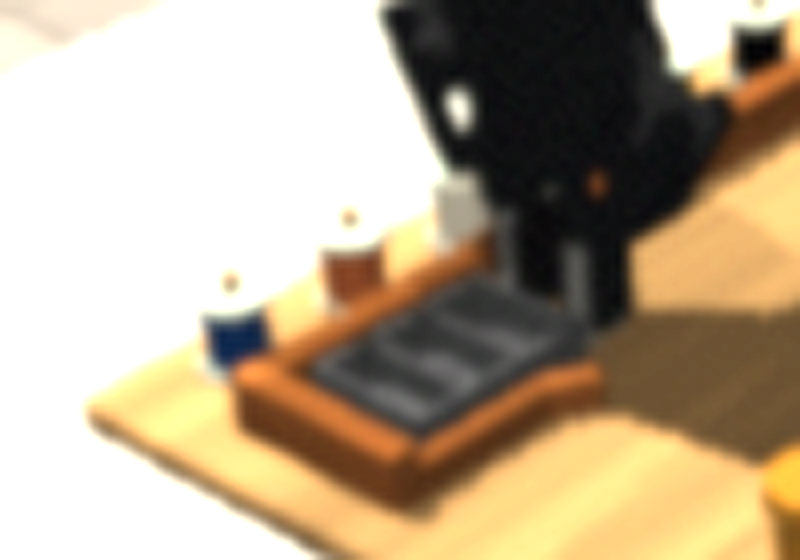

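View pics/w16.png

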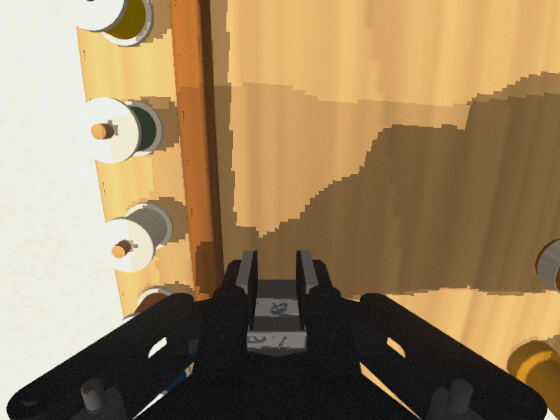

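Run:
```python
from h import *
f=lambda P:((proj('side',P)-[170,170])*8).round().tolist()
print('outer top',f([[*wo(97,202),.034],[*wo(24,202),.034],[*wo(24,202),.012],[*wo(97,202),.012]]))
print('board corner',f([[*wo(150,220),.012],[*wo(-150,220),.012]]))
t=cv2.imread('pics/t7.png'); cv2.imwrite('pics/tb.png',cv2.resize(np.clip(t[145:205,205:265]*1.7,0,255).astype(np.uint8),None,fx=10,fy=10,interpolation=cv2.INTER_CUBIC))
g=lambda P:((proj('top',P)-[205,145])*10).round().tolist()
print(g([[*wo(97,202),.034],[*wo(97,190),.034],[*wo(85,190),.034],[*wo(32,190),.034],[*wo(24,202),.034],[*wo(150,220),.012]]))
```

```text
outer top [[225.0, 370.0], [392.0, 458.0], [398.0, 519.0], [233.0, 430.0]]
board corner [[77.0, 395.0], [810.0, 798.0]]
[[77.0, 161.0], [124.0, 158.0], [126.0, 205.0], [135.0, 411.0], [89.0, 445.0], [10.0, -21.0]]
```

View pics/tb.png

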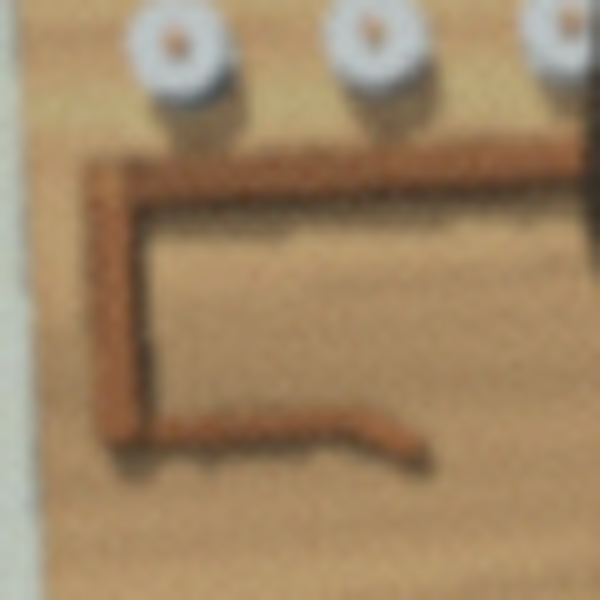

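Both fixed cameras put the end wall about 2–3 mm nearer than my frame says (v≈187.5). I'll push only 5 mm, then back off and measure the gap directly.

Emit:
{"fn": "carry_out", "kwargs": {
  "increments": [
    [0, 0, 0, 0, -1, 0, 24],
    [0, 0, 0, 0, -2, 0, 24],
    [0, 0, 0, 0, -1, 0, 24],
    [0, 0, 0, 0, -1, 0, 24],
    [0, 0, 0, 0, 0, 0, 24],
    [0, 0, 0, 0, 0, 0, 24]
  ]
}}

```text
time: 21.58
ee_pos: [0.6399, 0.0594, -0.0094]
tcp_rot: [-62.5, 90.0, 120.9]
wrist_force: [-0.3, -0.2, -0.8]
opening: 0.0205
```

```bash
python3 look.py 17
python3 - <<'E'
from h import *
b=cv2.imread('pics/s17.png')[185:235,180:250]
cv2.imwrite('pics/z17.png',np.clip(cv2.resize(b,None,fx=11,fy=11,interpolation=cv2.INTER_CUBIC)*1.8,0,255).astype(np.uint8))
E
```

```text
21.575 [ 0.6399072   0.05939488 -0.00942758] [[ 56.30706277 101.22765539]] 0.02052455230449705 [-0.30786091 -0.17801902 -0.83673062]
```

View pics/z17.png

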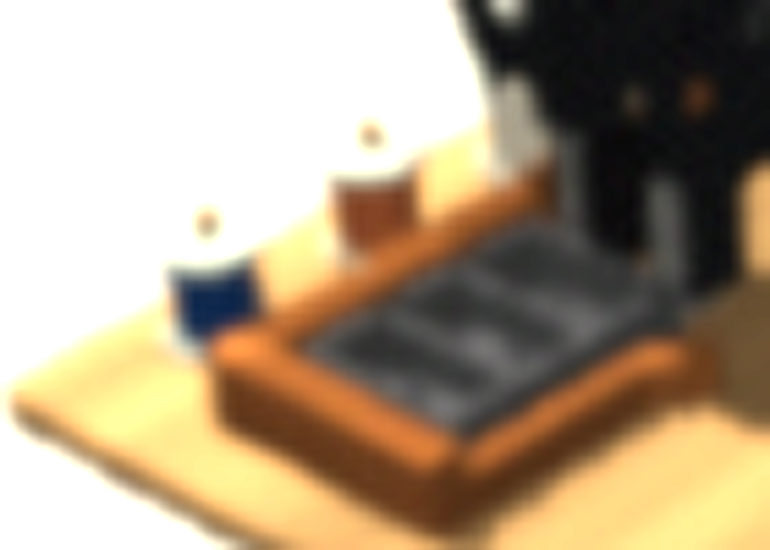

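Emit:
{"fn": "carry_out", "kwargs": {
  "increments": [
    [0, 0, 0, 0, 5, 0, 24],
    [0, 0, 0, 0, 15, 0, 24],
    [0, 0, 0, 0, 15, 0, 24],
    [0, 0, 0, -30, 0, 0, 24],
    [0, 0, 0, -50, 0, 0, 24],
    [0, 0, 0, -50, 0, 0, 24],
    [0, 0, 0, -20, -20, 10, 24],
    [0, 0, 0, 0, -40, 18, 24],
    [0, 0, 0, 0, -40, 18, 24],
    [0, 0, 0, 0, -25, 12, 24],
    [0, 0, 0, 0, 0, 0, 24],
    [0, 0, 0, 0, 0, 0, 24]
  ]
}}

```text
time: 23.18
ee_pos: [0.5766, 0.1453, 0.1401]
tcp_rot: [32.8, 90.0, -143.8]
wrist_force: [0.1, -0.1, -0.2]
opening: 0.0203
```

```bash
python3 look.py 18 >/dev/null
python3 - <<'E'
from h import *
im=cv2.imread('pics/w18.png'); cv2.imwrite('pics/c18.png',np.clip(cv2.resize(im[90:250,100:300],None,fx=4,fy=3.75,interpolation=cv2.INTER_CUBIC)*1.4,0,255).astype(np.uint8))
E
```

```text
(no output)
```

View pics/w18.png

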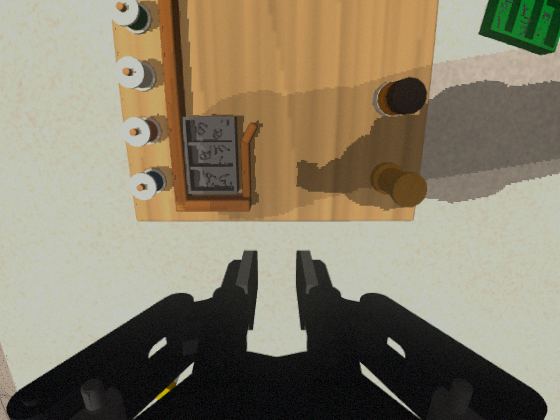

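View pics/c18.png

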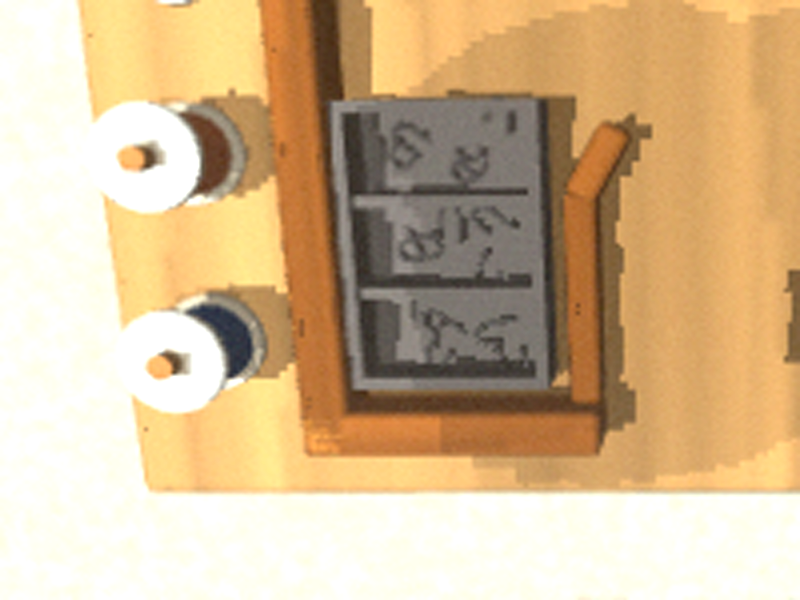

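Run:
```python
from h import *
import pickle; o=pickle.load(open('w18.pkl','rb'))
f=lambda c: np.array(c)/[4,3.75]+[100,90]
S=st(wonz(f([(330,100),(542,99),(550,386),(354,389)]),.03,o)); print(S.round(1).tolist(),S.mean(0))
for a,b in((0,3),(1,2)): e=S[b]-S[a]; print(np.degrees(np.arctan2(-e[0],e[1])))
print('wall in top',st(wonz(f([(348,411),(598,408)]),.034,o)).round(1),'wall outer top',st(wonz(f([(306,455),(600,454)]),.034,o)).round(1))
print('rail top in',st(wonz(f([(312,150),(343,400)]),.034,o)).round(1))
print('rail top out',st(wonz(f([(262,20),(303,440)]),.034,o)).round(1), 'board',st(wonz(f([(150,491),(790,491)]),.012,o)).round(1))
```

```text
[[82.0, 112.1], [33.6, 112.4], [34.4, 183.6], [82.3, 184.2]] [ 58.07540876 148.09586368]
-0.26420776268498264
-0.626142472153123
wall in top [[ 83.1 189.1]
 [ 22.6 188.4]] wall outer top [[ 94.5 200.9]
 [ 22.4 200.8]]
rail top in [[ 85.8 123.8]
 [ 84.  186.2]]
rail top out [[ 94.5  93.7]
 [ 94.8 196.8]] board [[146.  218.5]
 [-25.7 218.6]]
```

The measured end gap is about 4.9 mm, which passes by only 1 mm. The rail gap is ~2 mm and the tray is square. I'll go back the same way and nudge it 3 mm further, stopping short of pressing on the wall.

Emit:
{"fn": "carry_out", "kwargs": {
  "increments": [
    [0, 0, 0, 0, 25, -12, 24],
    [0, 0, 0, 0, 40, -18, 24],
    [0, 0, 0, 0, 40, -18, 24],
    [0, 0, 0, 0, 20, -10, 24],
    [0, 0, 0, 20, 0, 0, 24],
    [0, 0, 0, 40, 0, 0, 24],
    [0, 0, 0, 40, 0, 0, 24],
    [0, 0, 0, 30, 0, 0, 24],
    [0, 0, 0, 15, 0, 0, 24],
    [0, 0, 0, 5, 0, 0, 24],
    [0, 0, 0, 0, 0, 0, 24]
  ]
}}

```text
time: 24.65
ee_pos: [0.6425, 0.0243, -0.0085]
tcp_rot: [-179.6, 89.9, 3.8]
wrist_force: [-0.4, -0.2, -0.1]
opening: 0.0205
```

```bash
python3 look.py 19
python3 - <<'E'
from h import *
print(delta([*wo(56.3,101.2),-.0094],183.41))
E
```

```text
24.65 [ 0.64253186  0.02433866 -0.00854741] [[56.84190755 66.07739222]] 0.020496054100799854 [-0.42242156 -0.24542112 -0.14961462]
(array([-0.01, -0.11, -0.  ]), array([  1.4, -35.1,   0.9]), array([  1.4, -35.1,   0.8]))
```

View pics/w19.png

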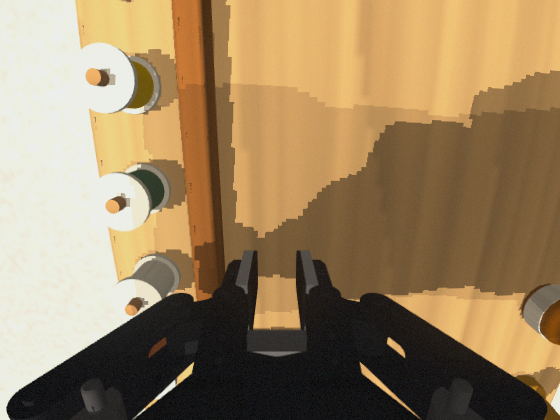

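Emit:
{"fn": "carry_out", "kwargs": {
  "increments": [
    [0, 0, 0, 0, -10, 0, 24],
    [0, 0, 0, 0, -10, 0, 24],
    [0, 0, 0, 0, -7, 0, 24],
    [0, 0, 0, 0, -3, 0, 24],
    [0, 0, 0, 0, -2, 0, 24],
    [0, 0, 0, 0, -1, 0, 24],
    [0, 0, 0, 0, -1, 0, 24],
    [0, 0, 0, 0, -1, 0, 24],
    [0, 0, 0, 0, -1, 0, 24],
    [0, 0, 0, 0, -1, 0, 24],
    [0, 0, 0, 0, -1, 0, 24],
    [0, 0, 0, 0, 0, 0, 24]
  ]
}}

```text
time: 26.25
ee_pos: [0.6397, 0.0624, -0.0094]
tcp_rot: [-68.3, 90.0, 115.1]
wrist_force: [-0.4, 0.5, 0.4]
opening: 0.0207
```

```bash
python3 -c "
from h import *
o=sensors.get_obs(); print(o['time'],st(o['ee_pos']),o['wrist_force'])"
```

```text
26.25 [[ 56.31772638 104.27369877]] [-0.39509147  0.48882008  0.35274216]
```

At v=104.3, 3 mm further than before, with no force build-up. Now I'll retreat and look again.

Emit:
{"fn": "carry_out", "kwargs": {
  "increments": [
    [0, 0, 0, 0, 5, 0, 24],
    [0, 0, 0, 0, 15, 0, 24],
    [0, 0, 0, 0, 15, 0, 24],
    [0, 0, 0, -30, 0, 0, 24],
    [0, 0, 0, -50, 0, 0, 24],
    [0, 0, 0, -50, 0, 0, 24],
    [0, 0, 0, -20, -20, 10, 24],
    [0, 0, 0, 0, -40, 18, 24],
    [0, 0, 0, 0, -40, 18, 24],
    [0, 0, 0, 0, -25, 12, 24],
    [0, 0, 0, 0, 0, 0, 24],
    [0, 0, 0, 0, 0, 0, 24]
  ]
}}

```text
time: 27.75
ee_pos: [0.5764, 0.1483, 0.1401]
tcp_rot: [27.5, 90.0, -149.1]
wrist_force: [-0.1, 0.1, 0.3]
opening: 0.0206
```

```bash
python3 look.py 20
python3 - <<'E'
from h import *
im=cv2.imread('pics/w20.png'); cv2.imwrite('pics/c20.png',np.clip(cv2.resize(im[90:250,100:300],None,fx=4,fy=3.75,interpolation=cv2.INTER_CUBIC)*1.4,0,255).astype(np.uint8))
E
```

```text
27.75 [0.57640826 0.14829619 0.14011639] [[ -1.79155162 193.74851945]] 0.020617674535071982 [-0.12342512  0.08465029  0.26136712]
```

View pics/c20.png

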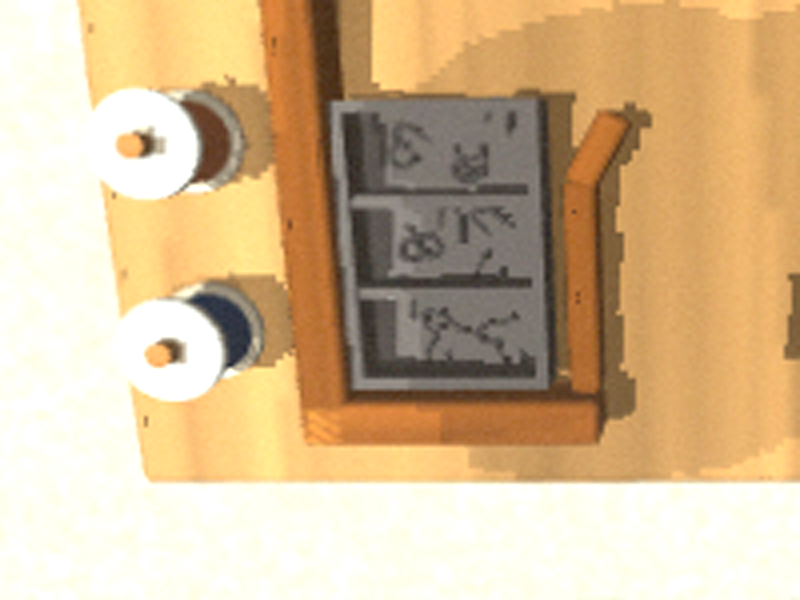

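View pics/s20.png

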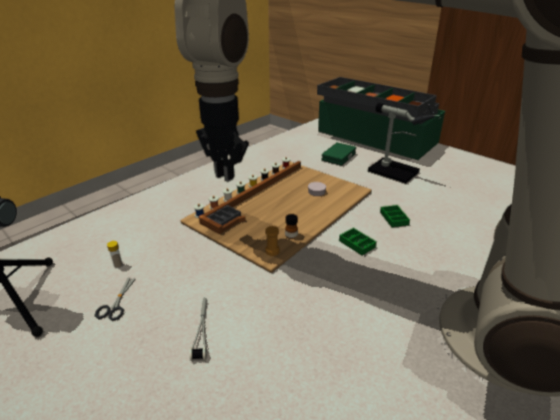

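The end gap shrank from 4.9 mm to about 2 mm. The tray is flat in the bay at the rail, everything else is standing in place, and the hand is clear, so I'm handing in.

Run:
```python
from h import *
import pickle; o=pickle.load(open('w20.pkl','rb'))
f=lambda c: np.array(c)/[4,3.75]+[100,90]
S=st(wonz(f([(330,100),(542,99),(550,386),(354,389)]),.03,o)); W=st(wonz(f([(348,401),(598,399)]),.034,o)); print(S.round(1).tolist(),W.round(1).tolist())
print(job_done())
```

```text
[[81.9, 115.2], [33.6, 115.4], [34.4, 186.6], [82.3, 187.3]] [[82.8, 189.5], [22.5, 189.1]]
the job is handed in; nothing more can be done
None
```

The tray is home in the corner bay and the job is handed in, at about 28 s of the 54 s allowed. No verdict is reported, so what follows rests on my own checks.

**What I did:** I pushed the tray square to the rail with two slightly opened fingertips, stopping about 1.5 mm short so as not to press it against the rail. I then turned the hand 90° and slid the tray along the rail into the bay by its rear end. After a look I gave it one more 3 mm nudge, then lifted the hand clear.

**Last checks (wrist view):**

| Check | Measured | Limit |
|---|---|---|
| Gap to the end wall | about 2–3 mm | 6 mm |
| Gap to the rail | about 2 mm | 6 mm |
| Angle to the rail | under 1° | 0.1 rad (5.7°) |

The wrist force stayed at noise level. In the last side view everything else was standing where it had been.

**What disagreed:**
- **Fingertip height:** the fingertips sat about 29 mm higher than the stated TCP, so I set the height by camera.
- **End wall position:** the cameras disagreed by 2–3 mm on where the end wall is. The final gap is therefore measured directly between tray and wall in one picture.
- **1 N limit:** I could not check this directly, because the force sensor's noise is about as large as the limit.

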